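# Snap the retaining clip onto the lever's pivot post with the fork tool

### The job

Pick up the fork tool from the rubber mat and with it, never with the gripper, gently push the loose split clip along the lever plate onto the grooved pivot post until it snaps fully home around the neck, and there press it against its stop with about 13 N (10 to 16 N) for half a second, never with more than 20 N. Then lay the tool flat back on the mat and let go of it. Leave everything else where it is.

Things in the scene. Friction and masses are not known exactly. Their poses are not given: they have to be found in the camera images.
- chassis: Fixed brass-coloured chassis, 190 x 130 mm, 4 mm base, with a flat aluminium lever plate, top 34 mm above the bench. Origin: on the bench under the post's axis; z up, x = direction in which the clip is pushed on. Plate 64 mm wide, near edge at x = -66 mm (nothing of the chassis lies before it), narrow arm to x = +95 mm; flange 45 mm high at x = +128 mm. Keep forces on it below 20 N.
- seat (a point): The clip's place: point on the pivot post's axis at the lever plate's top face, axes as the chassis. The post has a neck 7 mm high under a round head. The neck is 14 mm wide (y) with flat sides, a round front (radius 7 mm) at x = -9 mm and square rear corners at x = +6 mm. The clip is home when its origin lies here with its x along this x (up to 1 mm of play).
- post_top (a point): Centre of the top of the post's round steel head, 22 mm in diameter, 7 mm high, 14 mm above the lever plate.
- clip: Loose split clip of dark steel, 5 mm thick, 30 g, lying flat on the lever plate. Origin: centre of its bore, on the underside; x out of its open mouth (towards the post within 0.25 rad), z up. Back bar from x = -17 to -9.5 mm, 30 mm wide; two sprung jaws, 24 mm over their outsides, hinged at (-12, +-11) mm, reach to x = +11.5 mm; nubs at x = +9 mm leave an 11 mm gap.
- clip_back (a point): Middle of the clip's flat rear face, where it is pushed. Nubs meet the neck 16 mm before home, climb (push rises to 6 to 10 N), slide along the flat sides (4 to 7 N) and snap behind the rear corners about 3 mm before home, where the push drops. Past home the back bar stands hard on the neck and the force shoots up: never press the clip with more than 20 N.
- jaw_l (a joint): Opening of the clip's left (+y) jaw in rad: 0 relaxed, about 0.05 while the nub rides on the neck's flat side, 0 again once snapped behind it.
- jaw_r (a joint): The same for the right (-y) jaw.
- fork: The fork tool, about 130 g, lying flat on the mat: grey bar handle 110 mm long (x), 20 mm wide (y), 24 mm high; a steel blade 5 mm thick leaves its front end, 10 to 15 mm above the handle's underside. Origin: middle of the handle's underside, x towards the fork, z up. The blade is clamped, but its reach is set differently each time. Blade: 16 mm shank, 46 mm crossbar, two prongs.
- tool_blade (a point): Point fixed in the handle, 120 mm ahead of the fork's origin and 12.5 mm above its underside: nominal middle of the crossbar's front face, which pushes the clip's back. The real face lies up to 8 mm before or behind it along x. Two prongs, 34 mm apart inside, stand 18 mm ahead of the face and flare to 54 mm over all; the clip's 30 mm back bar fits between with 2 mm on each side.
- mat: Thin black rubber mat, fixed, 250 mm (x) by 150 mm (y), 3 mm thick, origin at the centre of its underside. The tool starts on it and is laid back on it, any way round, right way up.
- screw_bin: Bystander: black open bin 100 x 130 x 50 mm with screws; origin at the centre of its underside.
- screwdriver: Bystander: screwdriver lying on the bench.
- parts_cup: Bystander: grey plastic cup, 64 mm across, 55 mm high; origin at the centre of its underside.
- spacer: Bystander: small flanged aluminium spacer, 32 mm across, 26 mm high; origin at the centre of its underside.
Mind the look-alikes: they are no part of the job. Of the things shaped like the fork, the grey one is meant.

How it is judged:
By the outcome, as a careful person would: the job done as asked, in the order asked, and still so for the second after the job is handed in, with the robot touching nothing.
It also fails if it takes over 72 s, if anything falls off the work surface, if the arm or the gripper's body presses on something with over 40 N, if the wrist force passes 120 N, or if a joint passes its speed limit or range.

### The arm

A 6-joint arm with a two-finger parallel gripper is mounted at the origin on the work surface. World frame = base frame: x ahead of the robot, y to its left, z up, the work surface at z = 0. Lengths are in m, angles in degrees, forces in N, time in s.
With the tool pointing down it reaches from about 0.35 to 0.875 m from the base axis. Payload 4.2 kg.
Tool frame: the origin (TCP) lies between the finger pads; the fingertips stand 19 mm ahead of it and the grasp point (between the pads) is the TCP (arm.tcp_to_tips is the distance from the TCP to the fingertips, in m); z points along the fingers, y is the direction in which the jaws open and shut (so a half turn about z gives the same grasp; the last joint's range is limited). The gripper opens to 87 mm and grips with 3 to 60 N. Pads are 19 mm wide; open, the fingers measure 117 mm over their backs; the gripper's body (75 mm by 190 mm) begins 51 mm behind the grasp point.
Start: joints at [-55.371, 22.042, 0.453, 0, -68.411, -14.817], TCP at [0.212, -0.588, 0.242] pointing down, gripper open.
Joint ranges: [-179.83, 179.83], [-69.29, 118.12], [-61.27, 80.66], [-181.25, 117.63], [-171.15, -9.14], [-177.46, 177.46]. Speed limits (degrees/s): [159.86, 159.86, 180, 180, 180, 180].

### API

Orientations are given as [roll, pitch, yaw] about the fixed x, y, z axes, in that order (R = Rz(yaw) Ry(pitch) Rx(roll)).
In Python, from rig import arm gives the robot as it stands. The module is installed in compiled form; this text tells all that it offers.
- The arm moves only by the shell command python3 -m pendant 'ROWS' [FORCE]. ROWS is JSON, a list of rows, each a list of 3 entries, a list of its own where there are three numbers: the opening, from 0 (shut) to 1 (fully open), then the shift along the tool's x, y, z each as a share of 12 cm, from -1 to 1, then the turn about the tool's z as a share of pi rad, from -1 to 1. In form: [[fingers, [x, y, z], spin], ...]. A call has exactly 8 rows; each row is the pose to reach, as a shift and turn from the pose commanded when the call began, along the tool's axes at that moment, turning the shorter way round; what a row does not reach only later rows make up. A row lasts 1/12 s, in which the tool goes at most 41.7 mm and 7.16 degrees, less where a joint would pass 70% of its speed; a pose out of reach is approached as far as the arm can. A call with a number of a shift or a turn outside -1 to 1 is refused whole. A call with a gripper value outside its range is refused whole. The fingers move at their own pace and stop on an object; FORCE is the grip in N (left out, the last holds). Time passes only in rows, so rows that repeat a pose let the fingers close, or fill a call up. It gives the time, the measured TCP pose, the force and the opening at its end, in the units of the state.
- arm.sense(): the state, without advancing time (a new reading comes with each control period).
- arm.capture(name): name is "scene" or "side" or "wrist"; returns (picture, depth): 384x512x3 uint8, red, green, blue; 384x512 float32, m along the optical axis (not along the pixel's ray), 0 where there is no reading.
- arm.camera_params(name): a dict with "fx", "fy", "cx", "cy" (pixels), "cam_to_world" (4x4, takes a point from camera to world coordinates); the wrist camera has in their place "hand_eye" (4x4, takes a point from camera to tool coordinates, whose origin is the TCP and whose axes are the flange's). Camera axes: x right, y down, z forward; pixel columns grow to the right and rows downward; lengths in m; the calibration is good to about 2 mm. A picture is of the moment at which its call begins: read the wrist's pose just before it. camera_params takes no time and is no camera call.
- arm.job_done(): hands the job in, once; it reports no verdict.
The state is a dict: "clock": time; "joint_positions": joint angles; "joint_vel": joint speeds; "joint_torque": joint torques, N m; "eef_pos": TCP position; "ee_rot": TCP orientation; "wrist_force": force on the tool from outside, world axes, zero at the start; "wrist_torque": the same for the moment, N m; "grip_width": opening from 0.0 (shut) to 1.0 (fully open).
Only numpy, scipy, OpenCV 4.12 (cv2) and the standard library are available. Lean on these libraries where they do the work, as an engineer would, in place of code of your own. Each camera call takes 0.05 s, during which the arm holds its last target.

## Working session

There is one attempt and no reset: what is moved stays moved. The work goes in short steps, Python scripts to look and compute and a shell command to move; the robot and the scene stay as the last step left them, time stands still between calls to the robot, and variables do not carry over. Pictures are saved under pics/ and viewed, and the job is handed in when it is done.

```bash
mkdir -p pics; ls; python3 - <<'E'
from rig import arm
import cv2,numpy as np,json
np.set_printoptions(precision=4,suppress=True)
print(arm.sense())
for n in ["scene","side","wrist"]:
    s=arm.sense()
    im,d=arm.capture(n)
    p=arm.camera_params(n)
    print(n,p)
    cv2.imwrite(f"pics/{n}0.png",im[:,:,::-1]); np.savez(f"{n}0.npz",im=im,d=d,pos=s['eef_pos'],rot=s['ee_rot'])
E
```

```text
pics
{'clock': 0.0, 'joint_positions': array([-55.3733,  22.0888,   0.3785,  -0.03  , -68.4104, -14.818 ]), 'joint_vel': array([ 0.0437,  0.052 , -0.0821,  0.1026, -0.1623, -0.0136]), 'joint_torque': array([ -0.0013, -39.0669,  18.7413,   4.2198,   0.0111,  -0.0002]), 'eef_pos': array([ 0.2116, -0.5875,  0.2405]), 'ee_rot': array([ 179.8762,   -0.0039, -160.2023]), 'wrist_force': array([-0.0768,  0.1131, -0.4114]), 'wrist_torque': array([-0.0392,  0.0271, -0.015 ]), 'grip_width': 0.9982735863345369}
scene {'fx': 415.16932163988224, 'fy': 415.16932163988224, 'cx': 258.36619984816485, 'cy': 190.1928778596905, 'cam_to_world': array([[-0.4166,  0.7867, -0.4556,  1.0825],
       [ 0.9091,  0.3574, -0.2141,  0.1625],
       [-0.0056, -0.5034, -0.864 ,  1.1648],
       [ 0.    ,  0.    ,  0.    ,  1.    ]])}
side {'fx': 453.4305837518284, 'fy': 453.4305837518284, 'cx': 255.36316119008106, 'cy': 189.019966513051, 'cam_to_world': array([[-0.7131, -0.482 ,  0.5091, -0.1787],
       [-0.701 ,  0.4999, -0.5086,  0.6168],
       [-0.0094, -0.7196, -0.6943,  1.0492],
       [ 0.    ,  0.    ,  0.    ,  1.    ]])}
wrist {'fx': 299.2989292313732, 'fy': 299.2989292313732, 'cx': 253.1776314872165, 'cy': 188.77409083815766, 'hand_eye': array([[-0.0001, -0.9634, -0.2681,  0.0721],
       [ 1.    , -0.0001,  0.0001,  0.0001],
       [-0.0002, -0.2681,  0.9634, -0.1437],
       [ 0.    ,  0.    ,  0.    ,  1.    ]])}
```

View pics/scene0.png

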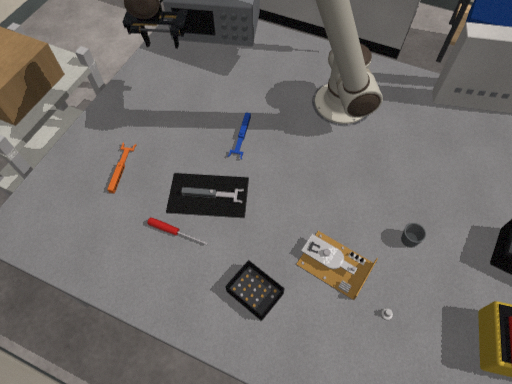

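View pics/side0.png

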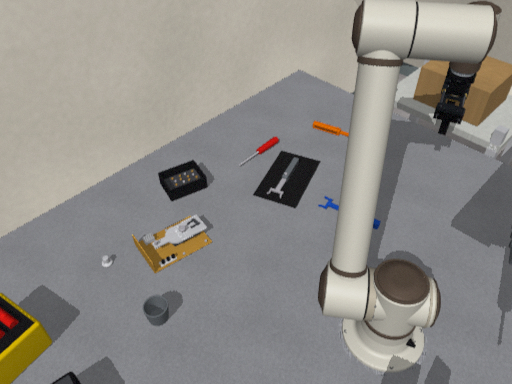

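View pics/wrist0.png

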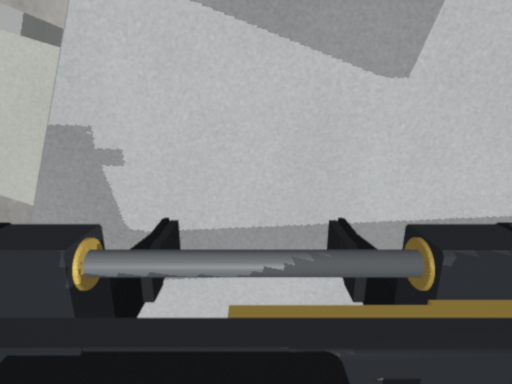

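The scene view shows three fork-shaped tools: blue at (240,137), orange at (121,168) and grey on the black mat at (213,193). The grey one on the mat fits the description. The chassis is at about (335,262) with the clip near (316,248). Next I'll enlarge these areas and measure.

```bash
cat > h.py <<'E'
import numpy as np,cv2
from scipy.spatial.transform import Rotation as R
from rig import arm
np.set_printoptions(precision=4,suppress=True)
def T_of(n,pos=None,rot=None):
    p=arm.camera_params(n)
    if n!='wrist': return p,p['cam_to_world']
    T=np.eye(4);T[:3,:3]=R.from_euler('xyz',rot,degrees=True).as_matrix();T[:3,3]=pos
    return p,T@p['hand_eye']
def cap(n,tag):
    s=arm.sense(); im,d=arm.capture(n)
    cv2.imwrite(f"pics/{tag}.png",im[:,:,::-1]); np.savez(f"{tag}.npz",im=im,d=d,pos=s['eef_pos'],rot=s['ee_rot'],n=n)
    return s
def load(tag,n):
    z=np.load(f"{tag}.npz"); p,T=T_of(n,z['pos'],z['rot']); return z['im'],z['d'],p,T
def cloud(d,p,T):
    v,u=np.mgrid[:d.shape[0],:d.shape[1]]
    P=np.stack([(u-p['cx'])/p['fx']*d,(v-p['cy'])/p['fy']*d,d],-1)
    return P@T[:3,:3].T+T[:3,3]
def at(uv,z,p,T):
    "pixel -> world at plane z"
    r=T[:3,:3]@np.array([(uv[0]-p['cx'])/p['fx'],(uv[1]-p['cy'])/p['fy'],1.]); o=T[:3,3]
    return o+r*(z-o[2])/r[2]
def proj(X,p,T):
    c=np.linalg.inv(T)@np.append(X,1.); return np.array([c[0]/c[2]*p['fx']+p['cx'],c[1]/c[2]*p['fy']+p['cy']])
def crop(tag,n,u0,v0,u1,v1,k,out):
    im=np.load(f"{tag}.npz")['im'][v0:v1,u0:u1,::-1]
    cv2.imwrite(f"pics/{out}.png",cv2.resize(im,None,fx=k,fy=k,interpolation=cv2.INTER_NEAREST))
E
python3 - <<'E'
from h import *
crop('scene0','scene',160,165,260,225,7,'c_sc_fork')
crop('scene0','scene',290,220,385,305,7,'c_sc_ch')
for n in ['scene','side']:
    im,d,p,T=load(n+'0',n); W=cloud(d,p,T)
    pts={'scene':[(213,193),(185,191),(238,197),(335,262),(316,248),(205,205),(371,265)],'side':[(286,175),(276,193),(175,240),(190,225),(290,195)]}[n]
    for u,v in pts: print(n,(u,v),W[v,u])
E
```

```text
scene (213, 193) [ 0.5513 -0.2456  0.0274]
scene (185, 191) [ 0.5825 -0.3291  0.0294]
scene (238, 197) [ 0.519  -0.1749  0.0012]
scene (335, 262) [0.6113 0.1809 0.0333]
scene (316, 248) [0.5925 0.1162 0.0307]
scene (205, 205) [ 0.5888 -0.2575  0.0017]
scene (371, 265) [0.5635 0.2803 0.0023]
side (286, 175) [ 0.5417 -0.2483  0.0307]
side (276, 193) [ 0.5262 -0.1831  0.0032]
side (175, 240) [0.5819 0.1874 0.037 ]
side (190, 225) [0.5987 0.1183 0.0327]
side (290, 195) [ 0.4863 -0.2074  0.004 ]
```

View pics/c_sc_fork.png

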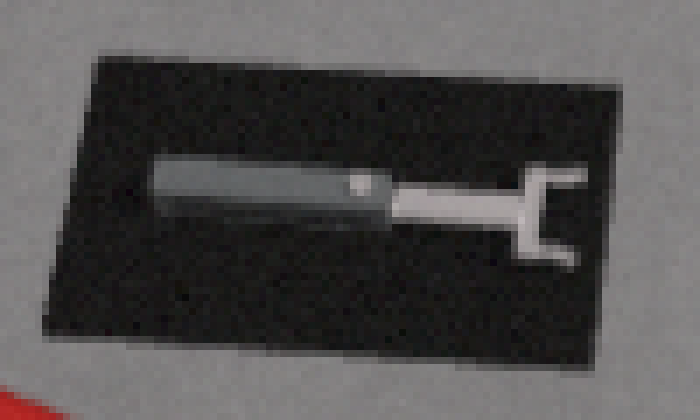

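View pics/c_sc_ch.png

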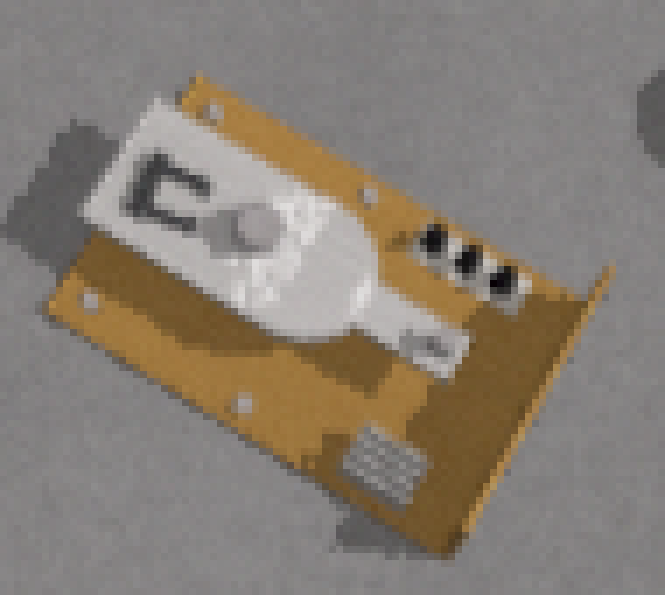

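The enlarged crops confirm it. The grey-handled fork lies on the mat, handle at crop (150..390,190) and prongs at about (580,175) and (575,262). The dark split clip is on the plate, left of the post, with its mouth towards the post. Next, coarse poses from both fixed cameras.

```bash
python3 - <<'E'
from h import *
for n,t in [('scene',0),('side',0)]:
    im,d,p,T=load(n+'0',n); W=cloud(d,p,T)
    m=(abs(W[...,0]-.55)<.09)&(abs(W[...,1]+.25)<.13)&(W[...,2]>.008+.002)&(d>0)
    hh=m&(W[...,2]>.02)
    P=W[hh]; c=np.median(P,0)
    _,_,V=np.linalg.svd(P[:,:2]-P[:,:2].mean(0)); a=np.degrees(np.arctan2(V[0,1],V[0,0]))
    pr=(P[:,:2]-P[:,:2].mean(0))@V[0]
    print(n,'handle',hh.sum(),P.mean(0),'yaw',a,'ext',pr.min(),pr.max())
    # chassis plate
    m=(W[...,2]>.029)&(W[...,2]<.04)&(abs(W[...,0]-.6)<.12)&(abs(W[...,1]-.17)<.13)
    P=W[m];_,_,V=np.linalg.svd(P[:,:2]-P[:,:2].mean(0)); print('plate',m.sum(),P.mean(0),'yaw',np.degrees(np.arctan2(V[0,1],V[0,0])))
    m=(W[...,2]>.044)&(W[...,2]<.055)&(abs(W[...,0]-.59)<.06)&(abs(W[...,1]-.15)<.06)
    print('posttop',m.sum(),W[m].mean(0),W[m].std(0))
im,d,p,T=load('scene0','scene')
f=lambda a,b:(290+a/7,220+b/7)
for q in [(165,100),(85,222),(460,350)]: print('plate',at(f(*q),.034,p,T))
for q in [(155,160),(140,215),(205,175),(190,220),(255,225)]: print('clip',at(f(*q),.039,p,T))
print('post',at(f(262,228),.048,p,T))
f=lambda a,b:(160+a/7,165+b/7)
for q in [(100,57),(620,88),(592,368),(45,332)]: print('mat',at(f(*q),.003,p,T))
for q in [(150,160),(150,205),(390,180),(585,172),(580,262),(525,165),(515,255)]: print('fork',at(f(*q),.018 if q[0]>400 else .027,p,T))
E
```

```text
scene handle 247 [ 0.5613 -0.2796  0.026 ] yaw 109.46583539683824 ext -0.0685144366343485 0.1264917312519458
plate 861 [0.6005 0.1511 0.0343] yaw 79.95750818821142
posttop 46 [0.5991 0.1457 0.0481] [0.0061 0.0131 0.0023]
side handle 176 [ 0.5512 -0.2705  0.0263] yaw -71.4824512817455 ext -0.12312815255291094 0.07800953474094192
plate 723 [0.5948 0.1586 0.0345] yaw 80.07613757225327
posttop 34 [0.5938 0.1505 0.048 ] [0.0059 0.0054 0.0019]
plate [0.5561 0.0944 0.034 ]
plate [0.6214 0.0839 0.034 ]
plate [0.6099 0.2421 0.034 ]
clip [0.5857 0.1006 0.039 ]
clip [0.6111 0.1038 0.039 ]
clip [0.5833 0.122  0.039 ]
clip [0.6047 0.1233 0.039 ]
clip [0.5956 0.1484 0.039 ]
post [0.5996 0.1516 0.048 ]
mat [ 0.5258 -0.4071  0.003 ]
mat [ 0.4394 -0.1749  0.003 ]
mat [ 0.5775 -0.1234  0.003 ]
mat [ 0.663 -0.355  0.003]
fork [ 0.576  -0.3463  0.027 ]
fork [ 0.5966 -0.3344  0.027 ]
fork [ 0.5402 -0.2418  0.027 ]
fork [ 0.4952 -0.1658  0.018 ]
fork [ 0.5384 -0.1475  0.018 ]
fork [ 0.5032 -0.1924  0.018 ]
fork [ 0.5473 -0.1757  0.018 ]
```

```bash
python3 -m pendant '[[1,[-0.15,0.07,0],0.03],[1,[-0.3,0.14,0.02],0.07],[1,[-0.45,0.2,0.04],0.11],[1,[-0.6,0.27,0.06],0.15],[1,[-0.75,0.34,0.07],0.19],[1,[-0.88,0.4,0.08],0.22],[1,[-0.97,0.44,0.1],0.24],[1,[-1,0.45,0.1],0.25]]'
```

```text
clock: 0.82
eef_pos: [0.3073, -0.4949, 0.2288]
ee_rot: [179.9, -0.1, 154.8]
wrist_force: [-0.1, 0.0, 0.4]
grip_width: 1.001
```

```bash
cat >> h.py <<'E'
def go(x,y,z,yaw=None):
    "shift to target in shares, from measured pose"
    s=arm.sense(); M=R.from_euler('xyz',s['ee_rot'],degrees=True).as_matrix()
    d=M.T@(np.array([x,y,z])-s['eef_pos']); out=np.round(d/.12,3)
    sp=None
    if yaw is not None:
        dy=(yaw-s['ee_rot'][2]+180)%360-180; sp=round(-dy/180,4)
    print('t',round(float(s['clock']),2),'pos',s['eef_pos'],'rot',s['ee_rot'],'J',np.round(s['joint_positions'],1),'F',s['wrist_force'],'\n shares',out,'mm',d*1000,'spin',sp)
E
python3 -c "
from h import *
go(.555,-.251,.2,110)"
```

```text
t 0.82 pos [ 0.3073 -0.4949  0.2288] rot [179.9396  -0.0699 154.752 ] J [-42.3  18.5  -6.7  -0.  -64.8 -73. ] F [-0.0832  0.0294  0.3954] 
 shares [-1.     2.718  0.242] mm [-119.9919  326.2176   29.0094] spin 0.2486
```

```bash
python3 -m pendant '[[1,[-0.05,0.13,0],0],[1,[-0.1,0.26,0],0],[1,[-0.15,0.39,0],0],[1,[-0.2,0.52,0],0],[1,[-0.25,0.65,0.02],0],[1,[-0.28,0.78,0.04],0],[1,[-0.31,0.91,0.06],0],[1,[-0.35,1,0.08],0]]'
python3 -m pendant '[[1,[-0.05,0.13,0],0],[1,[-0.1,0.26,0],0],[1,[-0.15,0.39,0],0],[1,[-0.2,0.52,0],0],[1,[-0.25,0.65,0.02],0],[1,[-0.28,0.78,0.04],0],[1,[-0.31,0.91,0.06],0],[1,[-0.35,1,0.08],0]]'
python3 -c "
from h import *
go(.555,-.251,.2,110)"
```

```text
clock: 1.48
eef_pos: [0.3959, -0.4046, 0.2196]
ee_rot: [180.0, -0.0, 154.8]
wrist_force: [0.1, 0.1, -1.0]
grip_width: 1.0
clock: 2.15
eef_pos: [0.4852, -0.3141, 0.21]
ee_rot: [180.0, -0.0, 154.8]
wrist_force: [-0.1, -0.2, -0.0]
grip_width: 0.998
t 2.15 pos [ 0.4852 -0.3141  0.21  ] rot [179.9942  -0.0285 154.8443] J [-16.9  18.9  -9.   -0.  -62.1 -98.3] F [-0.0732 -0.1755 -0.0219] 
 shares [-0.303  0.723  0.083] mm [-36.3969  86.7735   9.9805] spin 0.2491
```

```bash
python3 -m pendant '[[1,[-0.04,0.09,0],0.035],[1,[-0.08,0.19,0.02],0.07],[1,[-0.12,0.3,0.03],0.11],[1,[-0.16,0.42,0.04],0.15],[1,[-0.2,0.52,0.05],0.19],[1,[-0.25,0.62,0.06],0.22],[1,[-0.28,0.68,0.08],0.24],[1,[-0.3,0.72,0.08],0.249]]'
python3 - <<'E'
from h import *
go(.555,-.251,.2,110)
cap('wrist','w1')
E
```

```text
clock: 2.82
eef_pos: [0.5546, -0.2516, 0.1998]
ee_rot: [-179.9, -0.0, 109.9]
wrist_force: [0.4, 0.1, 0.1]
grip_width: 1.001
t 2.82 pos [ 0.5546 -0.2516  0.1998] rot [-179.9475   -0.0381  109.8738] J [  -9.2   22.3   -5.4   -0.   -62.4 -150.9] F [0.3768 0.0727 0.1333] 
 shares [ 0.003  0.005 -0.001] mm [ 0.3993  0.558  -0.1505] spin -0.0007
```

View pics/w1.png

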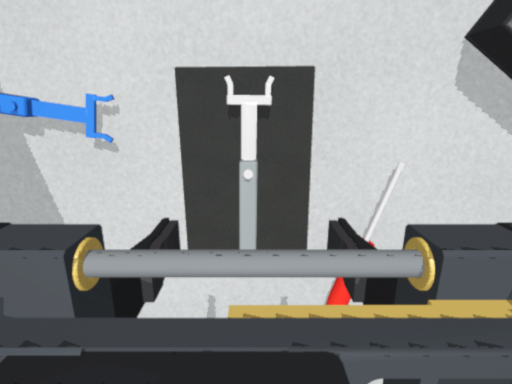

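The wrist view shows the grey fork on the mat: handle front end at (248,161), screw at (248,174), crossbar face near v=96 from u=226 to 273, and prong tips at (228,78) and (271,78). Blue is off to the left at (95,117). I'll measure in the tool frame.

```bash
python3 - <<'E'
from h import *
im,d,p,T=load('w1','wrist'); W=cloud(d,p,T)
z=np.load('w1.npz'); M=R.from_euler('xyz',z['rot'],degrees=True).as_matrix()
L=(W-z['pos'])@M   # tool frame
for v in (170,185,200,215,230): 
    row=L[v,235:262]; zz=W[v,235:262,2]
    g=np.where(zz>.018)[0]
    print('handle v',v,'u',235+g.min(),235+g.max(),'y',row[g.min(),1]*1e3,row[g.max(),1]*1e3,'x',row[g[0],0]*1e3,'z',np.median(zz[g])*1e3)
for v in (110,125,140,150):
    row=L[v,235:262]; zz=W[v,235:262,2]
    g=np.where(zz>.010)[0]
    print('shank v',v,'u',235+g.min(),235+g.max(),'y',row[g.min(),1]*1e3,row[g.max(),1]*1e3,'x',row[g[0],0]*1e3,'z',np.median(zz[g])*1e3)
print('col248 v,x,z'); 
for v in range(90,108): print(v,[ (round(L[v,u,0]*1e3,1),round(W[v,u,2]*1e3,1)) for u in (235,249,262)],im[v,249], im[v,240])
for v in range(155,168): print(v,round(L[v,248,0]*1e3,1),round(W[v,248,2]*1e3,1),im[v,248])
crop('w1','wrist',200,60,300,180,5,'c_w1')
for uv in [(177,68),(313,67)]: print('mat corner',at(uv,.003,p,T))
E
```

```text
handle v 170 u 240 257 y -13.095545361048782 5.302965299997623 x 6.099050482358918 z 27.806099210863106
handle v 185 u 240 257 y -13.188968712342053 5.385563559960478 x -10.095759479017568 z 27.445041886344697
handle v 200 u 240 257 y -13.45298917357661 5.53413682328904 x -27.667225019039048 z 27.22209345545659
handle v 215 u 240 256 y -13.661518635317643 4.3620964844532 x -45.371660949174434 z 27.003855274835175
handle v 230 u 240 256 y -13.916469909392413 4.41281992990279 x -63.95100484626247 z 26.980989045665815
shank v 110 u 242 256 y -10.557703740845914 4.150479373495116 x 68.86971168022114 z 18.468210841062593
shank v 125 u 242 256 y -10.728874023685975 4.1885261783038645 x 53.401715229293686 z 18.300911982261027
shank v 140 u 242 256 y -10.85869890356448 4.235526572762279 x 37.61691364511621 z 18.353922847708482
shank v 150 u 242 255 y -10.955853816200072 3.1653887741868396 x 26.86837537996874 z 18.333546722962225
col248 v,x,z
90 [(np.float64(89.5), np.float64(3.7)), (np.float64(89.5), np.float64(3.9)), (np.float64(89.5), np.float64(4.0))] [61 62 61] [59 61 60]
91 [(np.float64
[... 2175 characters left out ...]
loat64(343.6)), (np.float64(72.9), np.float64(18.7)), (np.float64(72.9), np.float64(3.7))] [243 242 243] [100 101 100]
107 [(np.float64(71.8), np.float64(2.8)), (np.float64(71.9), np.float64(17.6)), (np.float64(71.8), np.float64(2.7))] [242 241 242] [100 100 100]
155 21.5 19.4 [238 238 239]
156 20.1 18.1 [238 237 239]
157 19.1 18.7 [238 237 238]
158 18.0 18.4 [238 237 238]
159 16.7 17.6 [236 235 236]
160 16.0 19.8 [193 194 196]
161 16.0 25.9 [163 169 170]
162 15.0 26.6 [175 182 183]
163 14.2 27.7 [178 186 187]
164 12.8 26.2 [177 185 186]
165 11.8 26.9 [176 184 185]
166 10.9 27.7 [176 184 185]
167 9.9 28.1 [177 185 185]
mat corner [ 0.4414 -0.1735  0.003 ]
mat corner [ 0.5769 -0.1235  0.003 ]
```

View pics/c_w1.png

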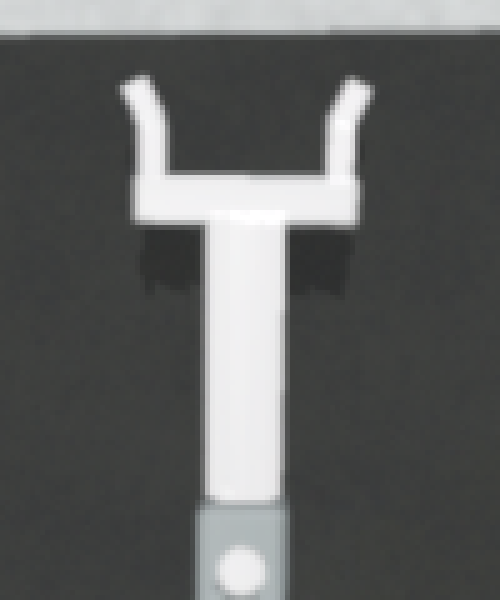

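Heights match the text: handle top 27 mm, blade top 18 mm on the 3 mm mat. The handle front is at tool x=16 mm, so the grasp lands about 39 mm ahead of the fork's origin. The blade face is at 84.3 mm, about 3.3 mm beyond nominal. Going down now.

```bash
python3 -m pendant '[[0.6,[0,-0.01,0.1],0.002],[0.6,[0,-0.03,0.25],0.004],[0.6,[0,-0.033,0.4],0.0043],[0.6,[0,-0.033,0.55],0.0043],[0.6,[0,-0.033,0.7],0.0043],[0.6,[0,-0.033,0.82],0.0043],[0.6,[0,-0.033,0.93],0.0043],[0.6,[0,-0.033,0.98],0.0043]]' 60
python3 - <<'E'
from h import *
s=arm.sense(); print(s['eef_pos'],s['ee_rot'],(s['eef_pos'][2]-.024)/.12)
cap('wrist','w2')
E
```

```text
clock: 3.53
eef_pos: [0.5491, -0.2536, 0.081]
ee_rot: [-179.8, -0.1, 109.2]
wrist_force: [-0.1, -0.0, 0.5]
grip_width: 0.61
[ 0.5491 -0.2536  0.081 ] [-179.8312   -0.1109  109.214 ] 0.47511285585739393
```

View pics/w2.png

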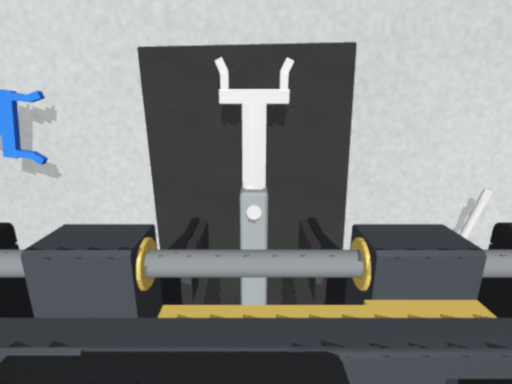

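The handle (u≈254) is centred between the fingers (about 205 and 305). I'll descend the rest, then close.

```bash
python3 -m pendant '[[0.5,[0,0,0.08],0],[0.5,[0,0,0.18],0],[0.5,[0,0,0.28],0],[0.5,[0,0,0.36],0],[0.5,[0,0,0.42],0],[0.5,[0,0,0.455],0],[0.5,[0,0,0.465],0],[0.5,[0,0,0.465],0]]' 60
python3 -c "
from h import *
go(.549,-.2535,.024,109.1)"
```

```text
clock: 4.25
eef_pos: [0.5504, -0.2536, 0.0273]
ee_rot: [-180.0, 0.0, 109.2]
wrist_force: [0.1, -0.3, 0.3]
grip_width: 0.505
t 4.25 pos [ 0.5504 -0.2536  0.0273] rot [-179.9993    0.0073  109.2299] J [  -9.4   33.1  -16.     0.   -40.9 -151.3] F [ 0.0854 -0.2846  0.342 ] 
 shares [ 0.005 -0.01   0.028] mm [ 0.5685 -1.2499  3.3399] spin 0.0007
```

```bash
python3 -m pendant '[[0.5,[0,0,0.02],0],[0.5,[0,0,0.03],0],[0.2,[0,0,0.03],0],[0,[0,0,0.03],0],[0,[0,0,0.03],0],[0,[0,0,0.03],0],[0,[0,0,0.03],0],[0,[0,0,0.03],0]]' 60
python3 -c "
from h import *
go(.549,-.2535,.024,109.1)"
```

```text
clock: 4.92
eef_pos: [0.5502, -0.2536, 0.0239]
ee_rot: [-180.0, 0.0, 109.2]
wrist_force: [-0.4, -0.1, 0.9]
grip_width: 0.223
t 4.92 pos [ 0.5502 -0.2536  0.0239] rot [-179.9948    0.0012  109.2196] J [  -9.5   33.4  -16.2    0.   -40.4 -151.3] F [-0.4469 -0.1098  0.9089] 
 shares [ 0.004 -0.009 -0.001] mm [ 0.4726 -1.0668 -0.0995] spin 0.0007
```

Gripped: the opening is 0.223 × 87 = 19.4 mm, which matches the 20 mm handle. Next: lift, then turn the long way round (J6 range) while travelling.

```bash
python3 -m pendant '[[0,[0,0,-0.03],0],[0,[0,0,-0.1],0],[0,[0,0,-0.2],0],[0,[0,0,-0.35],0],[0,[0,0,-0.5],0],[0,[0,0,-0.65],0],[0,[0,0,-0.8],0],[0,[0,0,-0.95],0]]'
python3 -m pendant '[[0,[0,0,-0.05],-0.03],[0,[0,0,-0.05],-0.07],[0,[0,0,-0.05],-0.11],[0,[0,0,-0.05],-0.15],[0,[0,0,-0.05],-0.19],[0,[0,0,-0.05],-0.23],[0,[0,0,-0.05],-0.27],[0,[0,0,-0.05],-0.3]]'
python3 -c "
from h import *
go(.535,.062,.15,135)
cap('wrist','w3')"
```

```text
clock: 5.58
eef_pos: [0.5501, -0.2535, 0.1393]
ee_rot: [180.0, 0.0, 109.2]
wrist_force: [0.6, -0.5, -1.0]
grip_width: 0.225
clock: 6.25
eef_pos: [0.5501, -0.2535, 0.1443]
ee_rot: [180.0, 0.0, 163.5]
wrist_force: [0.2, -0.2, -0.2]
grip_width: 0.226
t 6.25 pos [ 0.5501 -0.2535  0.1443] rot [179.9903   0.014  163.5467] J [ -9.4  24.9  -9.9  -0.  -55.1 -97. ] F [ 0.1552 -0.2435 -0.1565] 
 shares [ 0.865  2.486 -0.047] mm [103.8143 298.2836  -5.652 ] spin 0.1586
```

View pics/w3.png

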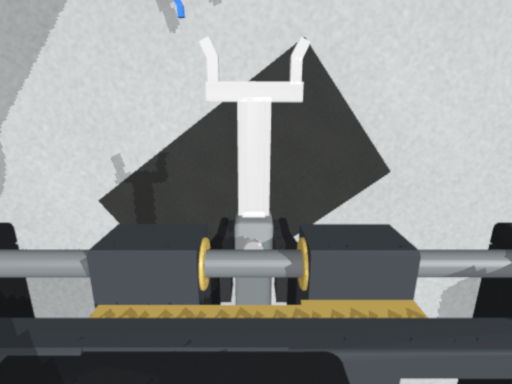

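The fork is held straight in the gripper. Prong tips at (205,42) and (303,42), crossbar at v≈83.

```bash
python3 -m pendant '[[0,[0.04,0.12,0],-0.035],[0,[0.08,0.24,0],-0.07],[0,[0.12,0.36,0],-0.11],[0,[0.16,0.48,0],-0.15],[0,[0.2,0.6,0],-0.19],[0,[0.24,0.72,0],-0.23],[0,[0.28,0.84,0],-0.27],[0,[0.32,0.95,0],-0.31]]'
python3 -c "
from h import *
im,d,p,T=load('w3','wrist');z=np.load('w3.npz');M=R.from_euler('xyz',z['rot'],degrees=True).as_matrix()
L=(cloud(d,p,T)-z['pos'])@M*1e3
for u in (225,253,285): print(u,[(v,np.round(L[v,u],1)) for v in (81,82,83,84,90)])
for v in (60,75,120,190): print(v,[(u,np.round(L[v,u,1:],1)) for u in range(200,310) if L[v,u,2]<25 and (L[v,u-1,2]>25 or L[v,u+1,2]>25)])
go(.535,.062,.15,81)"
```

```text
clock: 6.97
eef_pos: [0.5463, -0.1324, 0.1443]
ee_rot: [-180.0, 0.0, -141.0]
wrist_force: [0.3, 1.3, -1.6]
grip_width: 0.223
225 [(81, array([ 83.2, -13.5,   5.1])), (82, array([ 82.8, -13.6,   5.7])), (83, array([ 82.4, -13.6,   5.7])), (84, array([ 82. , -13.7,   6.5])), (90, array([ 79.2, -13.6,   4.4]))]
253 [(81, array([83.2, -0.4,  4.6])), (82, array([82.8, -0.4,  5.9])), (83, array([82.4, -0.4,  5.8])), (84, array([81.9, -0.4,  5. ])), (90, array([79.2, -0.4,  5.4]))]
285 [(81, array([ 93.3,  28.3, 141.3])), (82, array([82.8, 14.7,  5.3])), (83, array([82.3, 14.6,  4.8])), (84, array([81.9, 14.6,  4.9])), (90, array([79.2, 14.8,  5.8]))]
60 [(207, array([-21.6,   5.2])), (218, array([-16.7,   7. ])), (290, array([  -0.3, -143.7])), (302, array([22.2,  5.3]))]
75 [(208, array([-21.4,   5. ])), (219, array([-16.9,  11.2])), (290, array([17.2,  7.8])), (301, array([22.1,  5.6]))]
120 [(238, array([-7.7,  5.9])), (270, array([7.9, 5.8]))]
190 [(239, array([-7.6,  4.2])), (269, array([7.8, 4.2]))]
t 6.97 pos [ 0.5463 -0.1324  0.1443] rot [-179.9864    0.027  -140.9778] J [  2.9  21.1 -16.2  -0.  -52.6 -53.9] F [ 0.3234  1.3411 -1.5539] 
 shares [-0.947  1.318 -0.047] mm [-113.6443  158.1784   -5.6994] spin 0.7668
```

```bash
python3 -m pendant '[[0,[-0.06,0.08,0],-0.035],[0,[-0.12,0.16,0],-0.07],[0,[-0.18,0.24,0],-0.11],[0,[-0.24,0.32,0],-0.15],[0,[-0.3,0.4,0],-0.19],[0,[-0.36,0.5,0],-0.23],[0,[-0.42,0.58,0],-0.27],[0,[-0.47,0.66,0],-0.31]]'
python3 -c "
from h import *
go(.535,.062,.15,81)"
```

```text
clock: 7.63
eef_pos: [0.5407, -0.0355, 0.1443]
ee_rot: [-180.0, 0.0, -85.4]
wrist_force: [0.5, 0.3, -1.5]
grip_width: 0.225
t 7.63 pos [ 0.5407 -0.0355  0.1443] rot [-179.9576    0.0092  -85.4017] J [ 13.4  19.3 -19.1  -0.  -51.6  -8.8] F [ 0.488   0.3383 -1.5179] 
 shares [-0.814 -0.018 -0.047] mm [-97.6609  -2.1218  -5.6617] spin -0.9245
```

```bash
python3 -m pendant '[[0,[-0.1,0,0],-0.035],[0,[-0.2,0,0],-0.07],[0,[-0.3,0,0],-0.11],[0,[-0.4,0,0],-0.15],[0,[-0.5,0,0],-0.19],[0,[-0.6,0,0],-0.23],[0,[-0.7,-0.01,-0.02],-0.27],[0,[-0.81,-0.02,-0.05],-0.31]]'
python3 -m pendant '[[0,[0,0,0],-0.035],[0,[0,0,0],-0.07],[0,[0,0,0],-0.11],[0,[0,0,0],-0.15],[0,[0,0,0],-0.19],[0,[0,0,0],-0.23],[0,[0,0,0],-0.27],[0,[0,0,0],-0.31]]'
python3 -m pendant '[[0,[0,0,0],-0.035],[0,[0,0,0],-0.07],[0,[0,0,0],-0.11],[0,[0,0,0],-0.15],[0,[0,0,0],-0.19],[0,[0,0,0],-0.23],[0,[0,0,0],-0.27],[0,[0,0,0],-0.303]]'
python3 -c "
from h import *
go(.535,.062,.15,81)
cap('wrist','w4')"
```

```text
clock: 8.3
eef_pos: [0.5353, 0.0612, 0.15]
ee_rot: [180.0, 0.0, -29.9]
wrist_force: [0.1, -0.2, -1.4]
grip_width: 0.228
clock: 8.97
eef_pos: [0.5357, 0.0609, 0.1503]
ee_rot: [-180.0, -0.0, 25.7]
wrist_force: [0.8, -0.6, -1.1]
grip_width: 0.225
clock: 9.63
eef_pos: [0.5357, 0.0608, 0.1503]
ee_rot: [180.0, -0.0, 80.2]
wrist_force: [-0.5, -0.7, -1.6]
grip_width: 0.224
t 9.63 pos [0.5357 0.0608 0.1503] rot [179.9791  -0.022   80.2492] J [ 23.7  18.7 -19.   -0.  -52.3 146.5] F [-0.5402 -0.7034 -1.5775] 
 shares [ 0.009 -0.007  0.002] mm [ 1.0301 -0.8394  0.269 ] spin -0.0042
```

View pics/w4.png

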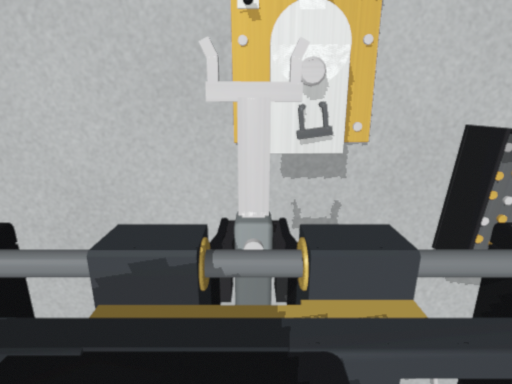

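The view shows the chassis and clip right of the fork. The post head is at (313,70), the clip at about (314,120) with its back bar at v≈132, and the plate near edge at v≈154 from u=270 to 344.

```bash
python3 - <<'E'
from h import *
crop('w4','wrist',260,40,380,165,6,'c_w4')
im,d,p,T=load('w4','wrist');z=np.load('w4.npz');M=R.from_euler('xyz',z['rot'],degrees=True).as_matrix()
W=cloud(d,p,T)
for n,u,v in [('plate',290,110),('plate',330,145),('clipback',315,132),('post',313,68),('base',362,100),('bench',400,180)]: print(n,W[v-1:v+2,u-1:u+2,2].mean().round(4),W[v,u])
E
```

```text
plate 0.0343 [0.579  0.1248 0.0347]
plate 0.0344 [0.6093 0.0898 0.0337]
clipback 0.0395 [0.5964 0.1039 0.0408]
post 0.0484 [0.5991 0.1532 0.0482]
base 0.0049 [0.6494 0.1214 0.005 ]
bench -0.0 [ 0.6835  0.0367 -0.0006]
```

View pics/c_w4.png

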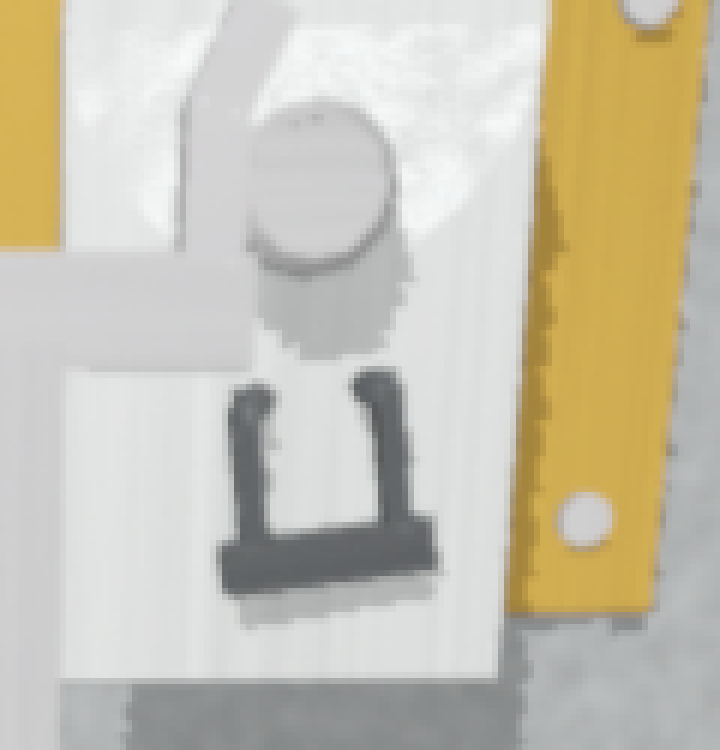

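```bash
python3 - <<'E'
from h import *
im,d,p,T=load('w4','wrist');z=np.load('w4.npz');M=R.from_euler('xyz',z['rot'],degrees=True).as_matrix()
f=lambda a,b:(260+a/6-.5+.083,40+b/6-.5+.083)
def W(a,b,h): return at(f(a,b),h,p,T)
nl,nr=W(62,681,.034),W(499,681,.034)
rt=W(546,60,.034); lt=W(62,420,.034)
print('corners',nl,nr,np.linalg.norm(nl-nr), 'edge yaws', [np.degrees(np.arctan2(*(v[:2][::-1]))) for v in (nr-nl,rt-nr,lt-nl)])
post=W(312,181,.048); print('post',post, 'near mid to post',post-(nl+nr)/2)
rl,rr,fl,fr=W(225,595,.039),W(438,570,.039),W(217,545,.039),W(432,517,.039)
print('clip',rl,rr,fl,fr,np.linalg.norm(rl-rr),np.linalg.norm(fl-rl))
tl,tr=W(252,388,.039),W(375,370,.039); print('tips',tl,tr)
for a,b in ((rl,rr),(fl,fr)):
    v=b-a; print('clip yaw',np.degrees(np.arctan2(v[1],v[0]))+90)
v=(tl+tr)/2-(rl+rr)/2; print('clip yaw3',np.degrees(np.arctan2(v[1],v[0])),np.linalg.norm(v))
E
```

```text
corners [0.5568 0.0917 0.034 ] [0.6195 0.081  0.034 ] 0.0635596439107914 edge yaws [np.float64(-9.756586969550893), np.float64(80.51986068151935), np.float64(81.10265610809554)]
post [0.5979 0.1521 0.048 ] near mid to post [0.0098 0.0658 0.014 ]
clip [0.5812 0.1007 0.039 ] [0.6111 0.0991 0.039 ] [0.581  0.1077 0.039 ] [0.611  0.1065 0.039 ] 0.029953317226562685 0.0070708248617986184
tips [0.5885 0.1279 0.039 ] [0.6053 0.1274 0.039 ]
clip yaw 86.913937392628
clip yaw 87.58597758729495
clip yaw3 88.43325217106934 0.02777905430987017
```

```bash
python3 - <<'E'
from h import *
for t,zb in (('w1',None),('w2',None),('w3',0),('w4',0)):
    im,d,p,T=load(t,'wrist');z=np.load(t+'.npz');M=R.from_euler('xyz',z['rot'],degrees=True).as_matrix()
    W=cloud(d,p,T);L=(W-z['pos'])@M*1e3
    v,u=np.mgrid[:384,:512]
    h=L[...,2] if zb==0 else None
    if zb==0: m=(L[...,2]<10)&(L[...,2]>-2)&(abs(L[...,1])<7)&(L[...,0]>22)&(L[...,0]<82)&(v<215)
    else:
        yc={'w1':-3.6,'w2':0}[t]; m=(abs(L[...,1]-yc)<6)&(W[...,2]>.014)&(W[...,2]<.022)&(L[...,0]>22)&(L[...,0]<84)&(v<185)
    A=np.c_[L[m][:,0],np.ones(m.sum())]; c,_,_,_=np.linalg.lstsq(A,L[m][:,2],rcond=None)
    print(t,m.sum(),'slope deg',np.degrees(c[0]),'z(tool) at x=30,83:',c[1]+30*c[0],c[1]+83*c[0], 'world',z['pos'][2]*1e3-(c[1]+83*c[0]))
    g=(abs(W[...,2])<.004)&(u>380)&(v>150)&(v<200)
E
```

```text
w1 649 slope deg 0.09192236716592418 z(tool) at x=30,83: 181.44272467893916 181.5277551209926 world 18.321951249834513
w2 1614 slope deg 0.08040139488856506 z(tool) at x=30,83: 62.61686285185308 62.69123611224516 world 18.322306590642107
w3 3275 slope deg -0.044934501734194124 z(tool) at x=30,83: 5.417209125630298 5.3756436104710446 world 138.94734783563752
w4 3303 slope deg -0.052202403038113264 z(tool) at x=30,83: 5.427854564689012 5.379566062734199 world 144.88937971677973
```

```bash
python3 -c "
from h import *
go(.5903,-.0135,.09,87)"
```

```text
t 9.68 pos [0.5356 0.0608 0.1503] rot [179.9818  -0.0154  80.4302] J [ 23.7  18.7 -19.   -0.  -52.3 146.7] F [-0.4902 -0.1469 -0.5609] 
 shares [-0.535  0.552  0.502] mm [-64.2372  66.2609  60.2575] spin -0.0365
```

```bash
python3 -m pendant '[[0,[-0.08,0.07,0],0],[0,[-0.16,0.15,0.05],-0.01],[0,[-0.25,0.24,0.12],-0.02],[0,[-0.34,0.34,0.2],-0.03],[0,[-0.43,0.44,0.3],-0.037],[0,[-0.5,0.51,0.4],-0.037],[0,[-0.53,0.545,0.48],-0.037],[0,[-0.535,0.552,0.502],-0.037]]'
python3 -c "
from h import *
go(.5903,-.0135,.09,87)
cap('wrist','w5')"
```

```text
clock: 10.35
eef_pos: [0.5892, -0.0151, 0.0873]
ee_rot: [-179.8, 0.0, 86.5]
wrist_force: [-0.3, -0.9, -0.9]
grip_width: 0.222
t 10.35 pos [ 0.5892 -0.0151  0.0873] rot [-179.7994    0.0417   86.4741] J [ 14.3  27.4 -15.6  -0.  -47.2 162.2] F [-0.2581 -0.9049 -0.8775] 
 shares [ 0.014  0.008 -0.022] mm [ 1.6672  0.9903 -2.6947] spin -0.0029
```

View pics/w5.png

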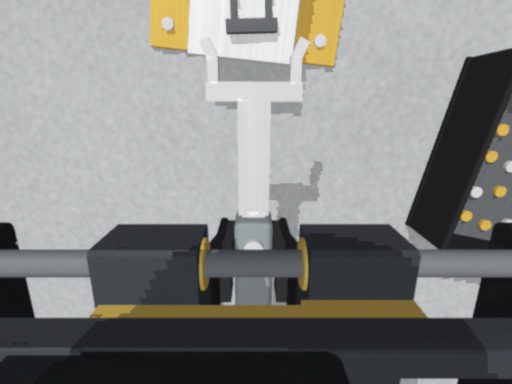

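The back bar's rear edge runs from (226,33) to (277,31), centred between the prongs (u≈205..303) and nearly square to the crossbar. I'll quantify that.

```bash
python3 - <<'E'
from h import *
crop('w5','wrist',180,0,350,120,4.5,'c_w5')
E
```

```text
(no output)
```

View pics/c_w5.png

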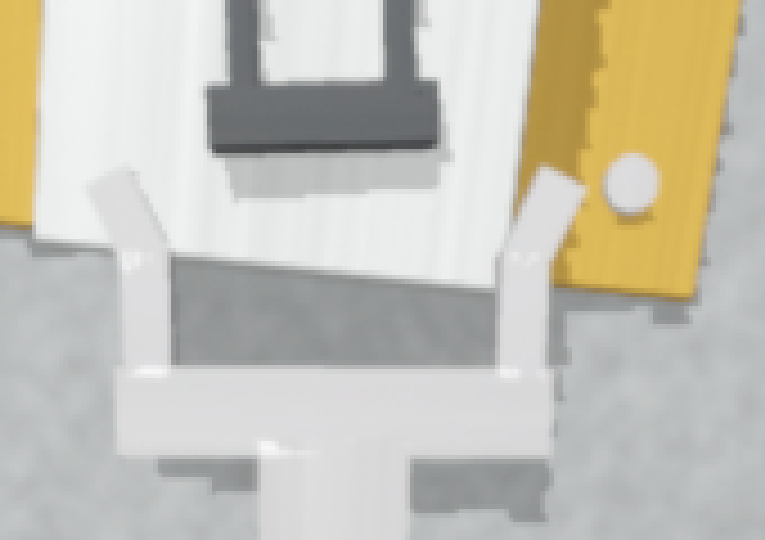

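```bash
python3 - <<'E'
from h import *
im,d,p,T=load('w5','wrist');z=np.load('w5.npz');M=R.from_euler('xyz',z['rot'],degrees=True).as_matrix()
f=lambda a,b:(180+a/4.5-.39,0+b/4.5-.39)
tool=lambda a,b,h:(at(f(a,b),h,p,T)-z['pos'])@M*1e3
ht=z['pos'][2]-.0055
print('face',tool(170,367,ht),tool(495,367,ht))
for n,q in dict(rl=(210,143),rr=(440,140),fl=(205,87),fr=(440,82)).items(): print(n,tool(*q,.039),at(f(*q),.039,p,T))
nl,nr=at(f(34,240),.034,p,T),at(f(498,289),.034,p,T)
print('plate near',nl,nr,np.linalg.norm(nr-nl),np.degrees(np.arctan2(*(nr-nl)[:2][::-1]))+90)
E
```

```text
face [ 84.9257 -15.7571   5.4934] [84.9137 18.1961  5.3746]
rl [115.3626 -14.5544  48.2774] [0.5816 0.1009 0.039 ]
rr [115.6866  15.1136  48.1733] [0.6112 0.0994 0.039 ]
fl [121.8408 -15.0364  48.2743] [0.5815 0.1074 0.039 ]
fr [122.3823  14.9686  48.1689] [0.6115 0.1061 0.039 ]
plate near [0.5565 0.0917 0.034 ] [0.6188 0.0817 0.034 ] 0.06304929857884049 80.8506791426579
```

```bash
python3 -m pendant '[[0,[0,0,0.05],0],[0,[0,-0.004,0.1],0],[0,[0,-0.006,0.15],0],[0,[0,-0.006,0.2],0],[0,[0,-0.006,0.24],0],[0,[0,-0.006,0.27],0],[0,[0,-0.006,0.29],0],[0,[0,-0.006,0.3],0]]'
python3 -c "
from h import *
for i in range(2):
  go(.5903,-.0135,.0457,87)
  cap('wrist','w6')
go(.5903,-.0135,.0457,87)
"
```

```text
clock: 11.07
eef_pos: [0.589, -0.0138, 0.0531]
ee_rot: [-180.0, 0.0, 86.7]
wrist_force: [0.1, 0.0, -1.4]
grip_width: 0.223
t 11.07 pos [ 0.589  -0.0138  0.0531] rot [-179.9726    0.009    86.7104] J [ 14.4  29.9 -17.4   0.  -42.7 162.3] F [ 0.1122  0.0478 -1.3964] 
 shares [0.003 0.011 0.062] mm [0.3363 1.2637 7.3918] spin -0.0016
t 11.12 pos [ 0.589  -0.0138  0.0531] rot [-179.9719    0.0073   86.7074] J [ 14.4  29.9 -17.4  -0.  -42.7 162.3] F [-0.2527  0.081  -0.1582] 
 shares [0.003 0.011 0.062] mm [0.3493 1.2715 7.4043] spin -0.0016
t 11.17 pos [ 0.5891 -0.0138  0.0534] rot [-179.9891    0.0048   86.7084] J [ 14.4  29.8 -17.4   0.  -42.7 162.3] F [ 0.7363 -0.554  -1.3792] 
 shares [0.003 0.009 0.064] mm [0.3649 1.139  7.672 ] spin -0.0016
```

View pics/w6.png

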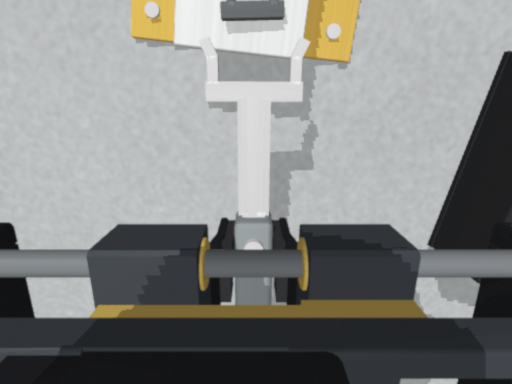

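```bash
python3 -m pendant '[[0,[0,0,0.02],0],[0,[0,-0.003,0.04],0],[0,[0,-0.005,0.055],0],[0,[0,-0.006,0.063],0],[0,[0.02,-0.006,0.063],0],[0,[0.04,-0.006,0.063],0],[0,[0.06,-0.006,0.063],0],[0,[0.08,-0.006,0.063],0]]'
python3 -c "
from h import *
go(.5903,-.0135,.0457,87)
cap('wrist','w7')
crop('w7','wrist',180,0,350,120,4.5,'c_w7')
cap('side','s1');crop('s1','side',130,170,270,290,5,'c_s1')
"
```

```text
clock: 11.83
eef_pos: [0.5891, -0.0038, 0.0461]
ee_rot: [180.0, -0.0, 86.7]
wrist_force: [-1.0, 1.6, -0.9]
grip_width: 0.226
t 11.83 pos [ 0.5891 -0.0038  0.0461] rot [179.9813  -0.0056  86.7149] J [ 15.4  30.4 -17.8   0.  -41.8 161.3] F [-0.9823  1.6101 -0.9405] 
 shares [-0.08   0.014  0.003] mm [-9.5984  1.7244  0.3911] spin -0.0016
```

View pics/c_w7.png

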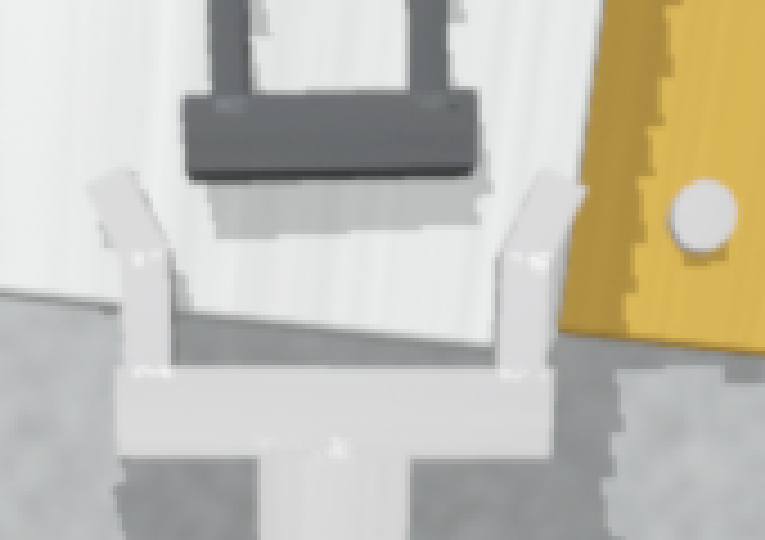

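View pics/c_s1.png

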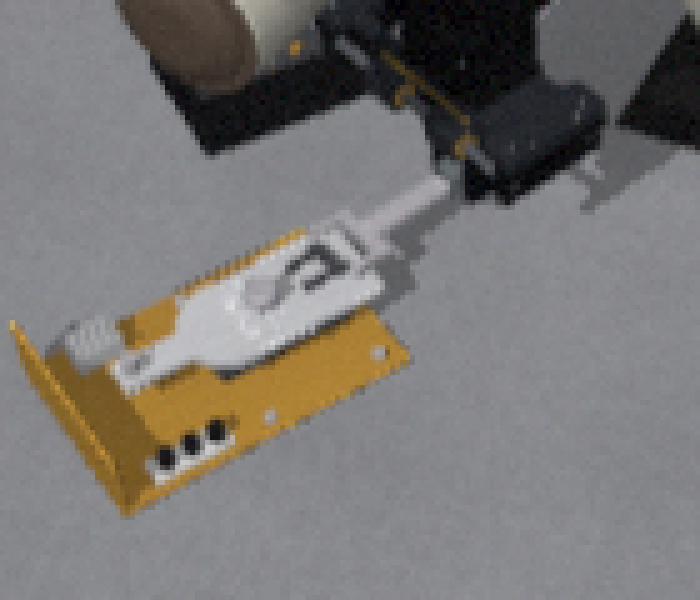

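The fork is centred on the bar to within 0.3 mm (bar crop centre 330, prongs 332) and about 20 mm behind it. The side view shows the blade level just above the plate. Sliding up to the clip.

```bash
python3 -m pendant '[[0,[0.02,0,0],0],[0,[0.045,0,0],0],[0,[0.07,0,0],0],[0,[0.095,0,0],0],[0,[0.115,0,0],0],[0,[0.13,0,0],0],[0,[0.14,0,0],0],[0,[0.14,0,0],0]]'
python3 -c "
from h import *
go(.578,.0351,.0457,80.6)
cap('wrist','w8')
crop('w8','wrist',180,0,350,120,4.5,'c_w8')
"
```

```text
clock: 12.6
eef_pos: [0.59, 0.0129, 0.0459]
ee_rot: [-180.0, -0.0, 86.7]
wrist_force: [-0.0, 0.3, -2.4]
grip_width: 0.223
t 12.6 pos [0.59   0.0129 0.0459] rot [-179.9992   -0.0004   86.7255] J [ 17.   30.5 -17.6  -0.  -41.9 159.8] F [-0.0251  0.2551 -2.4201] 
 shares [ 0.179 -0.11   0.002] mm [ 21.4943 -13.2186   0.2329] spin 0.034
```

View pics/c_w8.png

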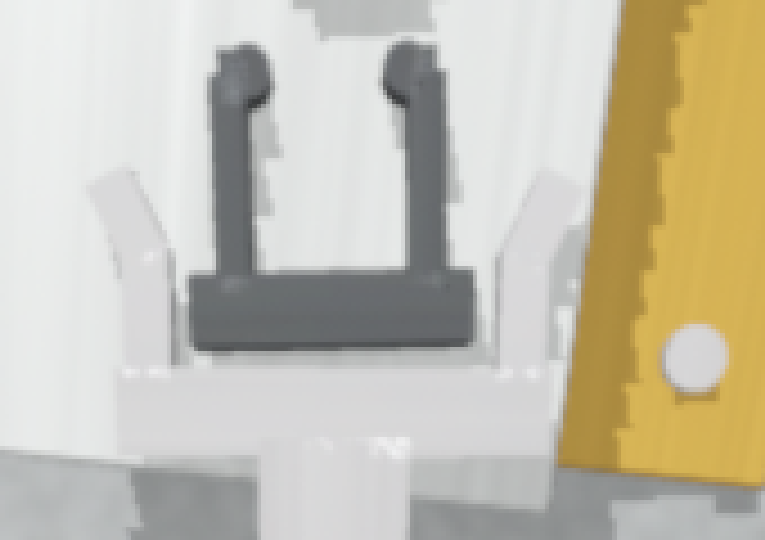

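The back bar sits between the prongs with about 2 mm gap to the face. Now I'll push while steering towards the post's axis (yaw 86.7 → 80.6°).

```bash
python3 -m pendant '[[0,[0.01,-0.004,0],0.001],[0,[0.02,-0.01,0],0.003],[0,[0.035,-0.02,0],0.006],[0,[0.05,-0.03,0],0.009],[0,[0.065,-0.04,0],0.012],[0,[0.08,-0.05,0],0.015],[0,[0.09,-0.055,0],0.017],[0,[0.09,-0.055,0],0.017]]'
python3 -c "
from h import *
go(.578,.0351,.0457,80.6)
cap('wrist','w9')
crop('w9','wrist',180,0,350,120,4.5,'c_w9')
"
```

```text
clock: 13.32
eef_pos: [0.5839, 0.0241, 0.046]
ee_rot: [180.0, -0.0, 83.6]
wrist_force: [0.1, 0.2, -1.9]
grip_width: 0.227
t 13.32 pos [0.5839 0.0241 0.046 ] rot [179.9993  -0.0024  83.6484] J [ 18.2  30.  -18.5  -0.  -41.5 155.4] F [ 0.0959  0.159  -1.851 ] 
 shares [ 0.086 -0.059  0.002] mm [10.3039 -7.0414  0.2908] spin 0.0169
```

View pics/c_w9.png

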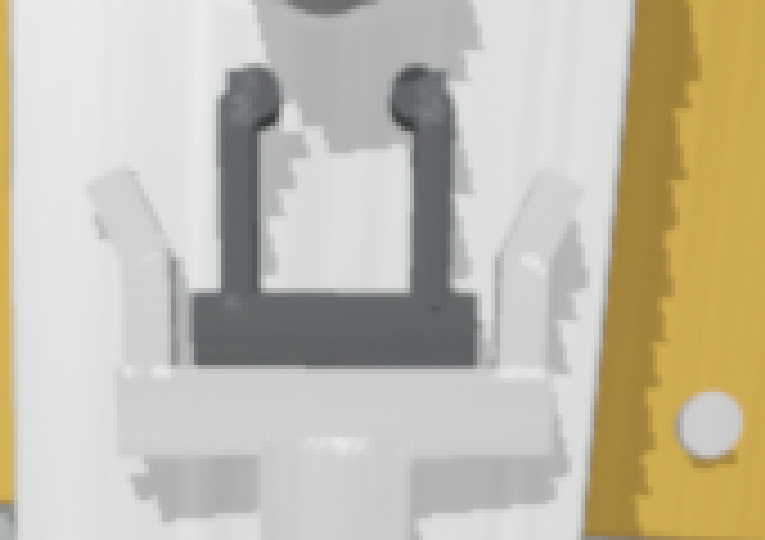

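The clip is flush on the crossbar (y≈367) and square to it, and the post head shows at the top near (328,5). Continuing the alignment.

```bash
python3 -m pendant '[[0,[0.01,-0.006,0],0.002],[0,[0.02,-0.013,0],0.004],[0,[0.033,-0.022,0],0.0065],[0,[0.046,-0.031,0],0.009],[0,[0.059,-0.04,0],0.0115],[0,[0.07,-0.049,0],0.014],[0,[0.076,-0.057,0],0.0165],[0,[0.076,-0.059,0],0.017]]'
python3 -c "
from h import *
go(.5811,.0519,.0457,80.6)
cap('wrist','w10')
crop('w10','wrist',180,0,350,120,4.5,'c_w10')
"
```

```text
clock: 14.03
eef_pos: [0.5778, 0.0338, 0.0459]
ee_rot: [-180.0, -0.0, 80.6]
wrist_force: [-0.1, -0.4, -1.2]
grip_width: 0.223
t 14.03 pos [0.5778 0.0338 0.0459] rot [-179.9921   -0.0006   80.5715] J [ 19.4  29.6 -19.3  -0.  -41.  151.2] F [-0.1465 -0.3526 -1.2017] 
 shares [0.153 0.003 0.002] mm [18.3671  0.3436  0.2242] spin -0.0002
```

View pics/c_w10.png

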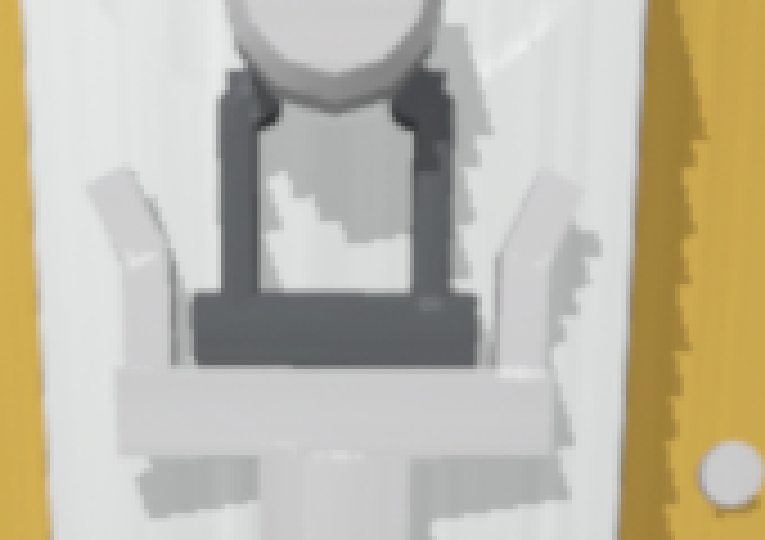

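The clip is centred on the post: head vertex at crop x=336, jaws' mid at 336, plate edges symmetric about 335. Now the straight push, slowly, reading force.

```bash
python3 -m pendant '[[0,[0.005,0,0],0],[0,[0.01,0,0],0],[0,[0.016,0,0],0],[0,[0.022,0,0],0],[0,[0.028,0,0],0],[0,[0.034,0,0],0],[0,[0.04,0,0],0],[0,[0.046,0,0],0]]'
python3 -c "
from h import *
go(.5811,.0519,.0457,80.6)
"
```

```text
clock: 14.75
eef_pos: [0.5777, 0.0372, 0.0459]
ee_rot: [-179.8, 0.2, 80.5]
wrist_force: [-1.1, -8.6, -0.1]
grip_width: 0.222
t 14.75 pos [0.5777 0.0372 0.0459] rot [-179.8413    0.1731   80.5422] J [ 19.7  29.7 -19.2   0.1 -41.3 150.7] F [-1.1289 -8.6414 -0.1407] 
 shares [0.126 0.008 0.001] mm [15.0986  0.9148  0.1084] spin -0.0003
```

Contact: 8.6 N on the climb with about 2 mm servo deflection (≈4 N/mm). Continuing in small steps.

```bash
python3 -m pendant '[[0,[0.004,0,0],0],[0,[0.008,0,0],0],[0,[0.012,0,0],0],[0,[0.016,0,0],0],[0,[0.02,0,0],0],[0,[0.024,0,0],0],[0,[0.028,0,0],0],[0,[0.028,0,0],0]]'
python3 -c "
from h import *
go(.5811,.0519,.0457,80.6)
cap('wrist','w11')
crop('w11','wrist',180,0,350,120,4.5,'c_w11')
"
```

```text
clock: 15.42
eef_pos: [0.5785, 0.0407, 0.0459]
ee_rot: [-179.9, 0.1, 80.5]
wrist_force: [-1.2, -5.1, -0.1]
grip_width: 0.226
t 15.42 pos [0.5785 0.0407 0.0459] rot [-179.8765    0.1303   80.5329] J [ 20.   29.8 -19.1   0.1 -41.3 150.4] F [-1.1675 -5.118  -0.095 ] 
 shares [0.096 0.006 0.001] mm [11.4642  0.7357  0.1419] spin -0.0004
```

View pics/c_w11.png

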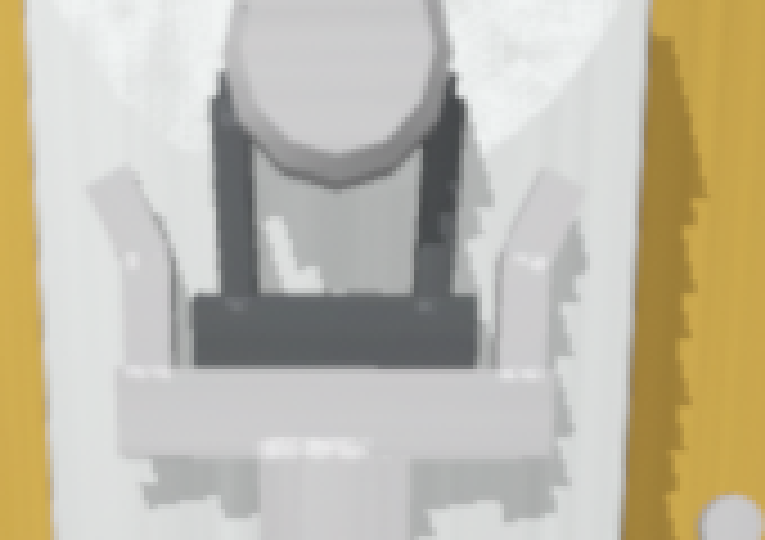

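The jaws are spread evenly on the neck and the force has dropped to 5 N, so it's sliding on the flats. Clip still square.

```bash
python3 -m pendant '[[0,[0.005,0,0],0],[0,[0.01,0,0],0],[0,[0.015,0,0],0],[0,[0.02,0,0],0],[0,[0.025,0,0],0],[0,[0.03,0,0],0],[0,[0.035,0,0],0],[0,[0.04,0,0],0]]'
python3 -c "
from h import *
go(.5811,.0519,.0457,80.6)
"
```

```text
clock: 16.13
eef_pos: [0.5792, 0.0454, 0.0458]
ee_rot: [-179.9, 0.1, 80.5]
wrist_force: [-1.4, -7.8, 0.4]
grip_width: 0.225
t 16.13 pos [0.5792 0.0454 0.0458] rot [-179.8668    0.1409   80.538 ] J [ 20.5  29.9 -18.9   0.1 -41.4 150. ] F [-1.443  -7.7586  0.431 ] 
 shares [0.056 0.006 0.001] mm [6.6702 0.7785 0.1214] spin -0.0003
```

```bash
python3 -m pendant '[[0,[0.003,0,0],0],[0,[0.006,0,0],0],[0,[0.009,0,0],0],[0,[0.012,0,0],0],[0,[0.014,0,0],0],[0,[0.016,0,0],0],[0,[0.018,0,0],0],[0,[0.02,0,0],0]]'
python3 -c "
from h import *
go(.5811,.0519,.0457,80.6)
"
```

```text
clock: 16.8
eef_pos: [0.5811, 0.05, 0.046]
ee_rot: [179.9, -0.1, 80.6]
wrist_force: [-0.2, -0.1, -0.2]
grip_width: 0.225
t 16.8 pos [0.5811 0.05   0.046 ] rot [179.9375  -0.0569  80.5875] J [ 20.8  29.9 -18.7  -0.  -41.3 149.8] F [-0.2184 -0.0508 -0.2055] 
 shares [ 0.016 -0.002  0.003] mm [ 1.9015 -0.2759  0.3309] spin -0.0001
```

It snapped: the force dropped to ~0 N. Now I'll creep to the stop.

```bash
python3 -m pendant '[[0,[0.0015,0,0],0],[0,[0.003,0,0],0],[0,[0.0045,0,0],0],[0,[0.006,0,0],0],[0,[0.0075,0,0],0],[0,[0.009,0,0],0],[0,[0.0105,0,0],0],[0,[0.012,0,0],0]]'
python3 -c "
from h import *
go(.5811,.0519,.0457,80.6)
cap('wrist','w12')
crop('w12','wrist',180,0,350,120,4.5,'c_w12')
go(.5811,.0519,.0457,80.6)
"
```

```text
clock: 17.47
eef_pos: [0.5808, 0.0509, 0.046]
ee_rot: [-180.0, -0.0, 80.6]
wrist_force: [-0.1, 0.4, -0.5]
grip_width: 0.223
t 17.47 pos [0.5808 0.0509 0.046 ] rot [-179.9989   -0.0011   80.5855] J [ 20.9  30.  -18.7  -0.  -41.4 149.7] F [-0.1027  0.4493 -0.5288] 
 shares [0.009 0.001 0.002] mm [1.0321 0.1324 0.2641] spin -0.0001
t 17.52 pos [0.5808 0.0509 0.046 ] rot [-180.       -0.0018   80.5852] J [ 20.9  30.  -18.7  -0.  -41.4 149.7] F [ 0.1562  0.2617 -0.5188] 
 shares [0.008 0.001 0.002] mm [1.0113 0.1253 0.2541] spin -0.0001
```

View pics/c_w12.png

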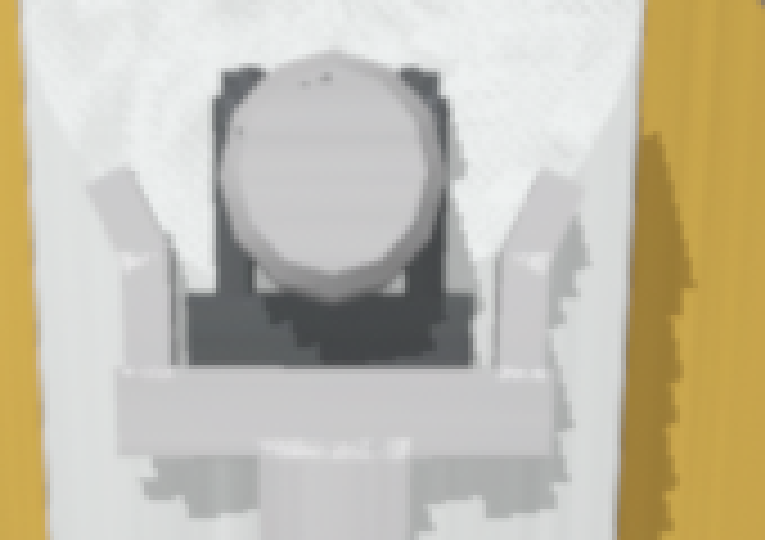

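The jaws have closed behind the neck (tips at (243,72) and (420,72), no longer spread). Still no force, so I'll creep further.

```bash
python3 -m pendant '[[0,[0.0015,0,0],0],[0,[0.003,0,0],0],[0,[0.0045,0,0],0],[0,[0.006,0,0],0],[0,[0.0075,0,0],0],[0,[0.009,0,0],0],[0,[0.0105,0,0],0],[0,[0.012,0,0],0]]'
python3 -c "
from h import *
go(.5811,.0519,.0457,80.6)
"
```

```text
clock: 18.18
eef_pos: [0.5807, 0.0518, 0.0459]
ee_rot: [-180.0, 0.0, 80.6]
wrist_force: [0.4, -3.3, -1.3]
grip_width: 0.229
t 18.18 pos [0.5807 0.0518 0.0459] rot [-179.9563    0.049    80.5693] J [ 21.   30.  -18.7   0.  -41.4 149.5] F [ 0.3639 -3.285  -1.3002] 
 shares [0.002 0.003 0.002] mm [0.2059 0.325  0.2114] spin -0.0002
```

```bash
python3 -m pendant '[[0,[0.002,0,0],0],[0,[0.004,0,0],0],[0,[0.006,0,0],0],[0,[0.008,0,0],0],[0,[0.01,0,0],0],[0,[0.011,0,0],0],[0,[0.011,0,0],0],[0,[0.011,0,0],0]]'
python3 -c "
from h import *
go(.5811,.0519,.0457,80.6)
for i in range(3):
  arm.capture('wrist'); print(arm.sense()['wrist_force'])
"
```

```text
clock: 18.85
eef_pos: [0.5806, 0.052, 0.0459]
ee_rot: [-179.9, 0.1, 80.5]
wrist_force: [0.9, -8.4, -0.1]
grip_width: 0.227
t 18.85 pos [0.5806 0.052  0.0459] rot [-179.8995    0.1273   80.5407] J [ 21.1  30.  -18.7   0.1 -41.5 149.4] F [ 0.8708 -8.3972 -0.1038] 
 shares [-0.     0.005  0.002] mm [-0.0294  0.5419  0.1908] spin -0.0003
[-0.1452 -7.5004 -0.3879]
[-0.1881 -7.5061  0.3154]
[ 0.8098 -8.1603  0.0071]
```

```bash
python3 -m pendant '[[0,[0.003,0,0],0],[0,[0.005,0,0],0],[0,[0.007,0,0],0],[0,[0.009,0,0],0],[0,[0.0105,0,0],0],[0,[0.0115,0,0],0],[0,[0.0115,0,0],0],[0,[0.0115,0,0],0]]'
python3 -c "
from h import *
for i in range(4):
  print(arm.sense()['wrist_force']); arm.capture('wrist')
"
```

```text
clock: 19.67
eef_pos: [0.5804, 0.0523, 0.0459]
ee_rot: [-179.8, 0.2, 80.5]
wrist_force: [-0.1, -12.1, 0.7]
grip_width: 0.224
[ -0.0809 -12.094    0.653 ]
[ -0.6409 -11.613    0.8445]
[  0.2227 -11.9476   2.2894]
[  0.4624 -12.0263   0.9099]
```

About 11.9 N; a touch more, then hold through the call.

```bash
python3 -m pendant '[[0,[0.0022,0,0],0],[0,[0.0025,0,0],0],[0,[0.0025,0,0],0],[0,[0.0025,0,0],0],[0,[0.0025,0,0],0],[0,[0.0025,0,0],0],[0,[0.0025,0,0],0],[0,[0.0025,0,0],0]]'
python3 -c "
from h import *
for i in range(4):
  s=arm.sense();print(s['clock'],s['wrist_force']); arm.capture('wrist')
"
```

```text
clock: 20.53
eef_pos: [0.5803, 0.0523, 0.0459]
ee_rot: [-179.8, 0.2, 80.5]
wrist_force: [-0.3, -13.3, 2.0]
grip_width: 0.227
20.5333 [ -0.3387 -13.2755   1.9807]
20.5833 [ -0.3128 -12.5656   2.0338]
20.6333 [  0.0617 -12.5756   0.3643]
20.6833 [ -0.1661 -13.3916   1.4896]
```

Held at 12.6–13.4 N for over 0.8 s. Backing straight out.

```bash
python3 -m pendant '[[0,[-0.01,0,0],0],[0,[-0.025,0,0],0],[0,[-0.045,0,0],0],[0,[-0.07,0,0],0],[0,[-0.1,0,0],0],[0,[-0.14,0,0],0],[0,[-0.18,0,0],0],[0,[-0.22,0,0],0]]'
python3 -m pendant '[[0,[-0.05,0,0],0],[0,[-0.1,0,0],0],[0,[-0.16,0,0],0],[0,[-0.22,0,0],0],[0,[-0.28,0,0],0],[0,[-0.34,0,-0.03],0],[0,[-0.38,0,-0.1],0],[0,[-0.4,0,-0.2],0]]'
python3 -c "
from h import *
go(.535,.062,.15,80.6)
cap('wrist','w13')
crop('w13','wrist',180,0,350,120,4.5,'c_w13')
"
```

```text
clock: 21.4
eef_pos: [0.5771, 0.029, 0.0459]
ee_rot: [180.0, -0.0, 80.6]
wrist_force: [0.3, 0.2, -0.3]
grip_width: 0.221
clock: 22.07
eef_pos: [0.5685, -0.0193, 0.0698]
ee_rot: [-179.9, 0.0, 80.5]
wrist_force: [0.7, -0.4, -1.3]
grip_width: 0.226
t 22.07 pos [ 0.5685 -0.0193  0.0698] rot [-179.8755    0.0487   80.5297] J [ 14.4  27.  -19.6  -0.  -43.5 156.2] F [ 0.714  -0.4008 -1.2978] 
 shares [ 0.621 -0.388 -0.668] mm [ 74.5766 -46.5812 -80.121 ] spin -0.0004
```

View pics/w13.png

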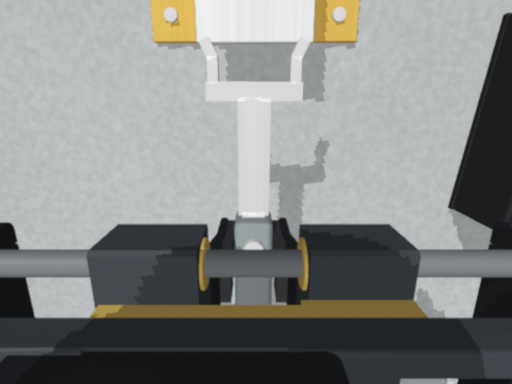

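```bash
python3 -m pendant '[[0,[0,0,-0.1],0],[0,[0.05,-0.04,-0.25],0],[0,[0.14,-0.1,-0.4],0],[0,[0.26,-0.16,-0.52],0],[0,[0.38,-0.23,-0.6],0],[0,[0.5,-0.3,-0.65],0],[0,[0.58,-0.36,-0.67],0],[0,[0.62,-0.39,-0.67],0]]'
python3 -c "
from h import *
go(.535,.062,.15,80.6)
cap('wrist','w14')
crop('w14','wrist',250,20,390,160,5,'c_w14')
cap('side','s2');crop('s2','side',130,190,230,280,7,'c_s2')
"
```

```text
clock: 22.78
eef_pos: [0.5352, 0.0641, 0.1514]
ee_rot: [179.9, -0.1, 80.7]
wrist_force: [-0.6, 0.0, -1.5]
grip_width: 0.227
t 22.78 pos [0.5352 0.0641 0.1514] rot [179.903   -0.0719  80.6599] J [ 24.1  18.6 -19.   -0.  -52.3 146.6] F [-0.5676  0.0437 -1.4574] 
 shares [-0.018  0.001  0.011] mm [-2.1191  0.1617  1.3752] spin 0.0003
```

View pics/c_w14.png

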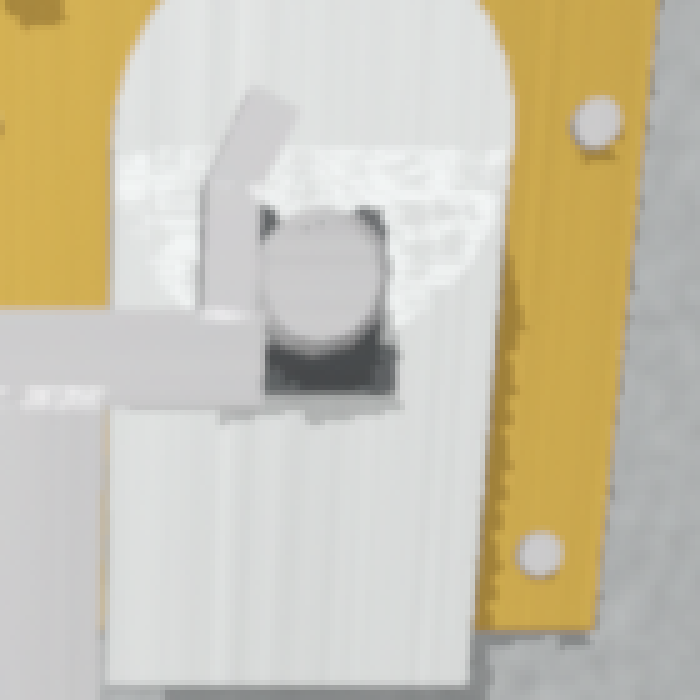

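View pics/c_s2.png

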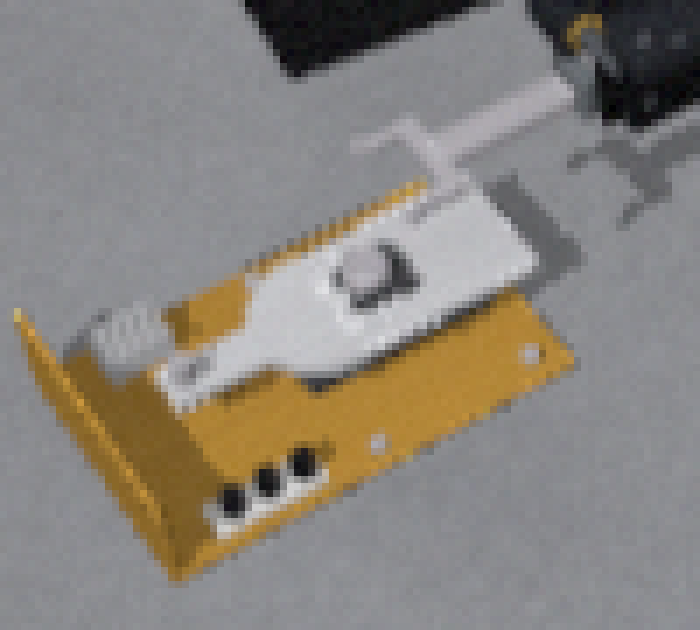

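The clip sits square around the post: back bar at crop (330,372), jaw tips just past the head at (268,215) and (372,215). Checking the numbers, then planning the return. The mat allows any way round, so I'll lay the tool reversed, at yaw ≈ -69.6°.

```bash
python3 - <<'E'
from h import *
im,d,p,T=load('w14','wrist')
f=lambda a,b:(250+a/5-.4,20+b/5-.4)
W=lambda a,b,h:at(f(a,b),h,p,T)
post=W(323,276,.048);e=np.array([.1633,.9866]);l=np.array([-.9866,.1633])
for n,q,h in [('rear r',(395,393),.039),('front bar r',(393,345),.039),('tip r',(372,206),.039),('tip l',(268,206),.039),('near mid',(290,686),.034)]:
    v=(W(*q,h)-post)[:2]*1e3; print(n,v@e,v@l)
go(.5514,-.265,.15,-69.6)
E
```

```text
rear r -17.143379535233148 -14.539270628281153
front bar r -9.671596213234011 -13.704119311708618
tip r 11.292715952292188 -8.943723833806118
tip l 11.274028803996494 7.581587202720702
near mid -66.38983175656249 -0.6412421090733549
t 22.88 pos [0.5348 0.0635 0.1503] rot [-179.9799    0.0007   80.6649] J [ 24.   18.7 -19.1  -0.  -52.3 146.7] F [-0.1544  0.0248 -0.9899] 
 shares [-2.678  0.581  0.002] mm [-321.4125   69.6699    0.238 ] spin 0.8348
```

Measured from the post axis: rear face -17.1 mm (home is -17), bar front -9.7 mm, tips +11.3 mm. The clip is home. Returning the tool.

```bash
python3 -m pendant '[[0,[-0.12,0.03,0],0.03],[0,[-0.25,0.05,0],0.07],[0,[-0.38,0.08,0],0.11],[0,[-0.5,0.11,0],0.15],[0,[-0.62,0.14,0],0.19],[0,[-0.75,0.16,0],0.23],[0,[-0.88,0.19,0],0.26],[0,[-1,0.21,0],0.28]]'
python3 -c "
from h import *
go(.5514,-.265,.15,-69.6)"
```

```text
clock: 23.55
eef_pos: [0.5404, -0.0613, 0.1495]
ee_rot: [-180.0, 0.1, 29.9]
wrist_force: [-0.1, -0.2, -1.4]
grip_width: 0.224
t 23.55 pos [ 0.5404 -0.0613  0.1495] rot [-179.9772    0.0873   29.8777] J [ 10.6  19.2 -18.3   0.  -52.5 109.3] F [-0.0634 -0.237  -1.4489] 
 shares [-0.766  1.518 -0.004] mm [-91.9076 182.1131  -0.4304] spin 0.5527
```

```bash
python3 -m pendant '[[0,[-0.05,0.12,0],0.03],[0,[-0.11,0.24,0],0.07],[0,[-0.18,0.36,0],0.11],[0,[-0.24,0.48,0],0.15],[0,[-0.3,0.6,0],0.19],[0,[-0.36,0.73,0],0.23],[0,[-0.42,0.86,0],0.26],[0,[-0.48,0.97,0],0.28]]'
python3 -c "
from h import *
go(.5514,-.265,.15,-69.6)"
```

```text
clock: 24.22
eef_pos: [0.549, -0.191, 0.1494]
ee_rot: [180.0, 0.1, -20.5]
wrist_force: [0.6, 0.6, -1.1]
grip_width: 0.224
t 24.22 pos [ 0.549  -0.191   0.1494] rot [179.963    0.0845 -20.5331] J [ -3.2  22.5 -13.1   0.  -54.5  72.7] F [ 0.6251  0.6309 -1.0655] 
 shares [ 0.235  0.57  -0.005] mm [28.2013 68.4113 -0.6355] spin 0.2726
```

```bash
python3 -m pendant '[[0,[0.03,0.08,0],0.03],[0,[0.06,0.16,0],0.07],[0,[0.1,0.25,0],0.11],[0,[0.14,0.34,0.02],0.15],[0,[0.18,0.43,0.06],0.19],[0,[0.21,0.5,0.12],0.23],[0,[0.23,0.55,0.2],0.26],[0,[0.235,0.57,0.25],0.273]]'
python3 -c "
from h import *
go(.5514,-.265,.045,-69.6)
cap('wrist','w15')"
```

```text
clock: 24.88
eef_pos: [0.5511, -0.2647, 0.1184]
ee_rot: [179.9, 0.1, -69.7]
wrist_force: [-0.2, 0.3, -0.9]
grip_width: 0.222
t 24.88 pos [ 0.5511 -0.2647  0.1184] rot [179.8663   0.0834 -69.7117] J [-10.5  27.1 -10.6  -0.  -52.5  30.8] F [-0.1577  0.2574 -0.913 ] 
 shares [ 0.004 -0.003  0.611] mm [ 0.4544 -0.3377 73.3545] spin -0.0006
```

View pics/w15.png

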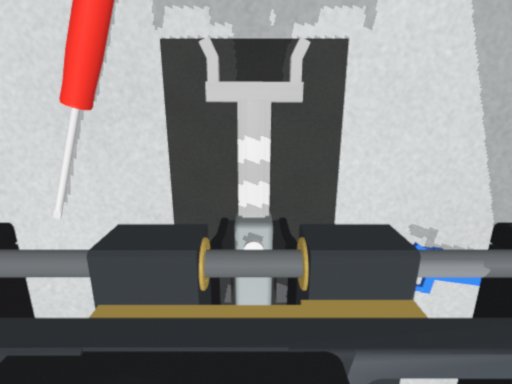

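The tool is over the mat and parallel to it, mat edges at u≈163 and 347, and the screwdriver and blue fork are clear of the fingers. Lowering.

```bash
python3 -m pendant '[[0,[0,0,0.1],0],[0,[0,0,0.22],0],[0,[0,0,0.34],0],[0,[0,0,0.46],0],[0,[0,0,0.57],0],[0,[0,0,0.66],0],[0,[0,0,0.72],0],[0,[0,0,0.74],0]]'
python3 -c "
from h import *
go(.5514,-.265,.0243,-69.6)"
```

```text
clock: 25.6
eef_pos: [0.5513, -0.2632, 0.03]
ee_rot: [179.9, 0.1, -69.4]
wrist_force: [-0.3, 0.4, -0.1]
grip_width: 0.224
t 25.6 pos [ 0.5513 -0.2632  0.03  ] rot [179.8677   0.0845 -69.3542] J [-10.4  33.3 -15.1  -0.  -41.8  31. ] F [-0.2658  0.3714 -0.1488] 
 shares [0.015 0.005 0.047] mm [1.7629 0.5521 5.6777] spin 0.0014
```

```bash
python3 -m pendant '[[0,[0,0,0.01],0],[0,[0,0,0.02],0],[0,[0,0,0.03],0],[0,[0,0,0.038],0],[0,[0,0,0.043],0],[0,[0,0,0.047],0],[0,[0,0,0.049],0],[0,[0,0,0.049],0]]'
python3 -c "
from h import *
go(.5514,-.265,.0243,-69.6)"
```

```text
clock: 26.27
eef_pos: [0.5522, -0.2631, 0.0258]
ee_rot: [-180.0, -0.0, -69.4]
wrist_force: [-0.2, 1.2, -1.3]
grip_width: 0.224
t 26.27 pos [ 0.5522 -0.2631  0.0258] rot [-179.9918   -0.0045  -69.3525] J [-10.3  33.6 -15.2  -0.  -41.1  31. ] F [-0.2497  1.2467 -1.2948] 
 shares [0.013 0.012 0.012] mm [1.5094 1.4361 1.4613] spin 0.0014
```

```bash
python3 -m pendant '[[0,[0,0,0.003],0],[0,[0,0,0.006],0],[0,[0,0,0.008],0],[0,[0,0,0.01],0],[0,[0,0,0.012],0],[0,[0,0,0.014],0],[0,[0,0,0.015],0],[0,[0,0,0.015],0]]'
python3 -c "
from h import *
for i in range(3):
  s=arm.sense();print(s['eef_pos'],s['wrist_force']);arm.capture('wrist')"
```

```text
clock: 26.93
eef_pos: [0.5522, -0.2631, 0.0239]
ee_rot: [180.0, 0.0, -69.4]
wrist_force: [-0.6, 0.7, -1.5]
grip_width: 0.226
[ 0.5522 -0.2631  0.0239] [-0.6353  0.6954 -1.49  ]
[ 0.5522 -0.2631  0.0239] [-0.3709  1.2341 -1.7941]
[ 0.5522 -0.2631  0.0239] [ 0.009  -0.0901 -0.634 ]
```

```bash
python3 -m pendant '[[0,[0,0,0.001],0],[0,[0,0,0.002],0],[0,[0,0,0.003],0],[0,[0,0,0.004],0],[0,[0,0,0.005],0],[0,[0,0,0.006],0],[0,[0,0,0.006],0],[0,[0,0,0.006],0]]'
python3 -c "
from h import *
for i in range(3):
  s=arm.sense();print(s['eef_pos'],s['wrist_force']);arm.capture('wrist')"
```

```text
clock: 27.75
eef_pos: [0.5522, -0.2631, 0.0239]
ee_rot: [-180.0, -0.0, -69.3]
wrist_force: [-2.4, 1.8, 5.9]
grip_width: 0.224
[ 0.5522 -0.2631  0.0239] [-2.4012  1.806   5.944 ]
[ 0.5522 -0.2631  0.0239] [-1.9505  0.5557  6.1261]
[ 0.5522 -0.2631  0.0239] [-1.4786  1.6789  6.1972]
```

On the mat: 6 N upward and the height no longer drops. Opening slowly, then up.

```bash
python3 -m pendant '[[0.05,[0,0,-0.003],0],[0.15,[0,0,-0.003],0],[0.25,[0,0,-0.003],0],[0.32,[0,0,-0.003],0],[0.4,[0,0,-0.003],0],[0.5,[0,0,-0.003],0],[0.55,[0,0,-0.003],0],[0.6,[0,0,-0.003],0]]' 5
python3 -m pendant '[[0.6,[0,0,-0.03],0],[0.6,[0,0,-0.1],0],[0.6,[0,0,-0.2],0],[0.6,[0,0,-0.35],0],[0.6,[0,0,-0.5],0],[0.6,[0,0,-0.65],0],[0.6,[0,0,-0.8],0],[0.6,[0,0,-0.95],0]]'
python3 -c "
from h import *
go(.55,-.26,.2,-69)
cap('wrist','w16');cap('scene','sc2');crop('sc2','scene',160,110,400,300,3.3,'c_sc2')"
```

```text
clock: 28.57
eef_pos: [0.5522, -0.2631, 0.0233]
ee_rot: [180.0, 0.0, -69.4]
wrist_force: [0.1, 0.3, 0.8]
grip_width: 0.529
clock: 29.23
eef_pos: [0.5524, -0.2632, 0.1401]
ee_rot: [-179.9, -0.1, -69.3]
wrist_force: [0.6, -0.2, 0.1]
grip_width: 0.6
t 29.23 pos [ 0.5524 -0.2632  0.1401] rot [-179.9062   -0.0693  -69.3466] J [-10.3  25.7  -9.4   0.  -54.8  31. ] F [ 0.5799 -0.1744  0.093 ] 
 shares [-0.031  0.008 -0.499] mm [ -3.752    1.0109 -59.9282] spin -0.0019
```

View pics/w16.png

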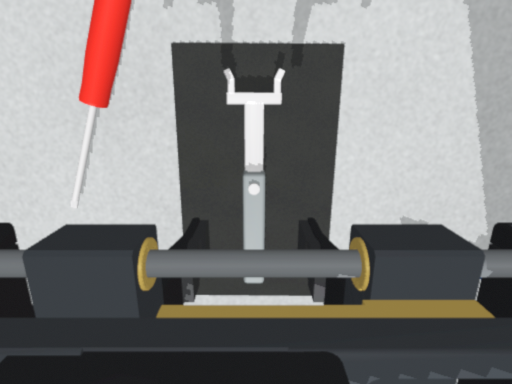

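View pics/c_sc2.png

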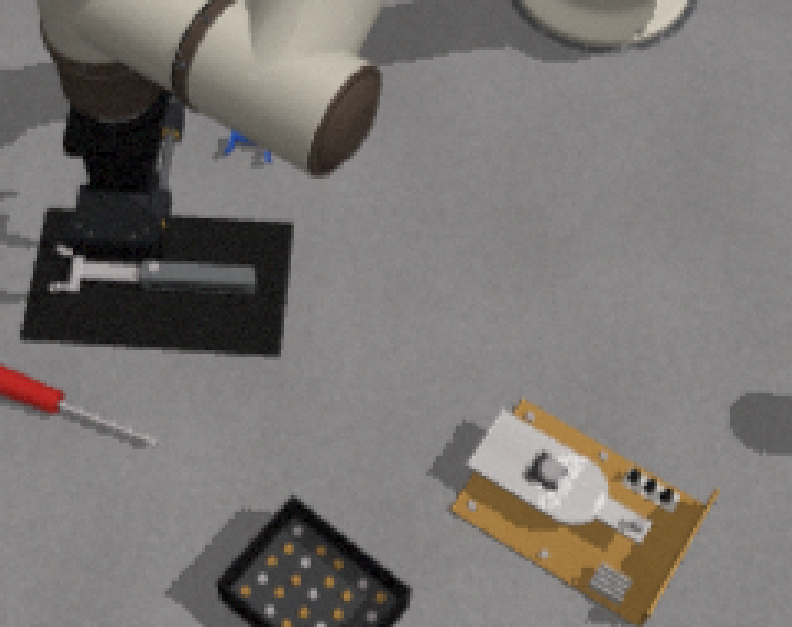

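The fork lies free and wholly on the mat, and the clip is on the post. A final check of the tool's lie, then a settling call and hand-in.

```bash
python3 -m pendant '[[0.6,[0,0,-0.05],0],[0.6,[0,0,-0.1],0],[0.6,[0,0,-0.12],0],[0.6,[0,0,-0.12],0],[0.6,[0,0,-0.12],0],[0.6,[0,0,-0.12],0],[0.6,[0,0,-0.12],0],[0.6,[0,0,-0.12],0]]'
python3 - <<'E'
from h import *
im,d,p,T=load('w16','wrist');W=cloud(d,p,T)
print('handle',np.median(W[200:225,250:258,2]),'shank',np.median(W[120:160,250:258,2]),'bar',np.median(W[96:101,232:276,2]))
im0,d0,p0,T0=load('scene0','scene');im1,_,_,_=load('sc2','scene')
df=np.abs(im0.astype(int)-im1).max(2)
for n,(u,v) in dict(blue=(240,137),orange=(121,168),driver=(170,230),bin=(255,290),cup=(414,235),spacer=(387,313)).items(): print(n,df[v-12:v+12,u-12:u+12].mean().round(1))
s=arm.sense();print(s['eef_pos'],s['wrist_force'],abs(s['joint_vel']).max())
print(arm.job_done())
E
```

```text
clock: 30.0
eef_pos: [0.552, -0.2631, 0.1514]
ee_rot: [180.0, 0.0, -69.4]
wrist_force: [-0.6, 0.1, 0.2]
grip_width: 0.601
handle 0.027453549595540278 shank 0.018488808363002374 bar 0.018381931405434482
blue 61.5
orange 37.3
driver 5.2
bin 4.2
cup 4.3
spacer 5.2
[ 0.552  -0.2631  0.1514] [-0.5682  0.12    0.1514] 0.1431138695039223
the job is handed in; nothing more can be done
None
```

The job is handed in at about 30 s: the clip is snapped home on the post, and the grey fork lies flat on the mat with nothing touching it. I picked the fork off the mat and pushed the clip along the plate with its crossbar. The force ran 8.6 N on the climb and 5–8 N along the flats, then dropped to about 0 at the snap. I pressed it on its stop for about 0.8 s with readings of 12.6–13.4 N. The highest force I read at any point was 13.4 N; I only had readings at the end of each call.

**Last checks:**
- **Clip:** its rear face is 17.1 mm behind the post axis (home is 17 mm) and its jaw tips are 11.3 mm ahead of it. The jaws are closed and the clip sits square.
- **Tool:** it lies flat inside the mat, turned the other way round from how it started, with the handle top at 27 mm and the blade top at 18 mm. The gripper is open and about 12 cm clear.
- **Bystanders:** the screwdriver, bin, cup and spacer look unchanged in the scene picture.
- **Not confirmed:** the same comparison failed for the blue and orange forks. The arm blocked most of the view of the blue one, and I did not look into why the orange one's spot differed. The arm never went down near either of them.

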